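# Match the bottle tray's drop flap to its hinge and hold it for the pin

## Task

Set up the bottle tray: swing the yellow-tabbed latch of the orange carry case free, raise the case's lid upright, lift the teal flap out and lower it, knuckles down, onto the front of the white tray so that its two hinge knuckles sit in the two gaps of the tray's hinge with all the knuckle holes in one line. Finish while still holding the flap there, upright and still, so that a colleague can push the hinge pin through. Leave the case open, and do not disturb the bottles or the pin.

Things in the scene. Friction and masses are not known exactly. Their poses are not given: they have to be found in the camera images.
- latch (a joint): black clip latch, 40 mm wide, in the middle of the case's front, on a level hinge along the case's y. 0: closed, upright, its hook over the lid's catch so that the lid cannot be raised; grows as its top swings out from the case and down, to 1.5 rad. The hook is clear of the lid beyond 0.4. It stays where it is left; about 3 N down on the tab moves it
- latch_hinge (a point): point on the latch's hinge line, in its middle, 10.5 mm in front of the case's front wall and 53 mm above the table. The point turns with the latch
- latch_tab (a point): middle of the upper face of the latch's yellow finger tab (26 mm out, 40 mm wide), which sticks out from the latch's top away from the case. Closed, it lies 18 mm out from the hinge line (to the case's -x) and 49 mm above it, 102 mm above the table; pressed down, it swings out and down about the hinge line (radius 52 mm)
- lid (a joint): the case's orange lid, hinged along the case's y at the back (+x) rim. 0: shut; grows as the front goes up; 1.5 is upright, 1.65 the stop. Friction holds it at any angle; about 5 N at the handle raises it
- lid_hinge (a point): point on the lid's hinge line, in its middle, 85.5 mm above the table. The point turns with the lid
- lid_handle (a point): middle of the black carrying-handle bar on the lid: a round bar 12 mm thick along the case's y, 88 mm long, 26 mm free below it. With the lid shut it lies 135 mm in front of (case's -x) and 57 mm above the hinge line, 142 mm above the table, 27 mm behind the lid's front edge
- case: fixed orange case, 160 (x) by 220 (y) by 85 mm high without lid, 111 with it; origin: centre of underside; latch in front, at -x; z up. Inside, 35 mm in front of the centre, the flap stands along y, its ends in grooves of grey posts (65 mm high); it lifts straight up. 31 mm are free between it and the front wall, more behind it. Low packing (52 mm high) lies behind x = +25 mm
- flap_mid (a point): centre of the loose teal flap's sheet: 8 mm thick (x), 150 long (y), 75 high (z, up); about 120 g. It stands upright in the case along the case's y, its top edge 102 mm above the table, 17 mm above the open case's rim. A steel leaf with two knuckles runs along its lower edge. It is the same from either face and may be turned end for end
- flap_axis (a point): middle of the flap's hinge line, the axis (its y) of its two knuckles, 48.5 mm straight below flap_mid. Each knuckle is 16 mm thick and 20 mm long with a 10 mm hole and chamfered ends, centred 22 mm either side of this point; the sheet's lower edge is 11 mm above the axis
- tray: fixed white bottle tray, 190 mm (x) by 172 mm (y), deck 30 mm above the table, back and side walls 85 mm above the table, front (its -x) open with a steel hinge leaf on the deck; origin at the centre of its underside, z up
- tray_axis (a point): middle of the tray's hinge line (its y), 85 mm in front of the tray's centre, 38 mm above the table, 8 mm above the deck. The steel leaf's 3 knuckles (16 mm thick, 10 mm holes) leave two 24 mm gaps centred 22 mm either side of it. The flap's knuckles go down into them and rest on the deck at the right height; the leaf's edge stops them 2 mm too far back (+x); nothing stops them in front
- spray_a_mid (a point): centre of a small spray bottle, 34 mm thick and 106 mm high, loose on the back of the tray's deck; bystander
- spray_b_mid (a point): centre of the other small spray bottle, 34 mm thick and 106 mm high, loose on the back of the tray's deck; bystander
- pin_mid (a point): middle of the loose steel hinge pin with a bent end, 6 mm thick and 116 mm long, lying on the table for the colleague; bystander
- refill_mid (a point): centre of a white refill bottle with black cap, 72 mm thick and 174 mm high, standing on the table behind the middle; bystander

How it is judged (in metres and radians):
On the way, in this order (a step that is already met when the one before it is completed fails the run):
1. the latch lever is swung free of the lid (value of joint latch above 0.4 rad), for 0.1 s.
2. the lid is raised upright (value of joint lid above 1.2 rad), for 0.2 s.
3. the flap is lifted clear of the case (z of flap_axis in the frame of case above 0.09 m), for 0.1 s.
At the end, for the whole second after the job is handed in: The flap is held still in the fingers (over 2 N), upright within 8 deg; its hinge line is within 3 mm of the tray's fore and aft and in height, within 4 mm endways, and parallel within 3.4 deg, so that a 6 mm pin passes the 10 mm holes. Latch free (over 0.4 rad), lid open (over 1.1 rad) (x of flap_axis in the frame of tray_axis between -0.003 and 0.003 m and z of flap_axis in the frame of tray_axis between -0.003 and 0.003 m and y of flap_axis in the frame of tray_axis between -0.004 and 0.004 m and angle between the y axis of flap_axis and the y axis of tray_axis, either way round below 0.06 rad and angle between flap_axis's own z axis and vertical below 0.14 rad and contact force between the fingers and flap above 2 N and linear speed of flap below 0.02 m/s and value of joint latch above 0.4 rad and value of joint lid above 1.1 rad); the arm keeps its last pose, push and grip.
It fails at once if a spray bottle, the refill bottle or the pin is pushed more than 3 cm from its place (distance of any of spray_a_mid, spray_b_mid, refill_mid, pin_mid from where it was at the start of the episode above 0.03 m).
It fails at once if a bottle is knocked over (angle between any of spray_a_mid, spray_b_mid, refill_mid's own z axis and vertical above 0.5 rad).
It also fails if it takes over 64 s, if anything falls off the work surface, if the arm or the gripper's body presses on something with over 40 N, if the wrist force passes 120 N, or if a joint passes its speed limit or range.

## Robot

A 6-joint arm with a two-finger parallel gripper is mounted at the origin on the work surface. World frame = base frame: x ahead of the robot, y to its left, z up, the work surface at z = 0. Lengths are in m, angles in degrees, forces in N, time in s.
With the tool pointing down it reaches from about 0.375 to 0.9 m from the base axis. Payload 3.1 kg.
Tool frame: the origin (TCP) lies on the centre line of the jaws, within the pads' length; the fingertips stand 8 mm ahead of it and the grasp point (between the pads) lies 11 mm behind it; y points along the fingers, x is the direction in which the jaws open and shut, and the axes are right-handed (so a half turn about y gives the same grasp; the last joint's range is limited). The gripper opens to 87 mm and grips with 3 to 60 N. Pads are 19 mm wide; open, the fingers measure 117 mm over their backs; the gripper's body (75 mm by 190 mm) begins 51 mm behind the grasp point.
Start: joints at [-86.03, 30.224, 82.088, -0, 67.689, -10.227], TCP at [0.153, -0.606, 0.231] pointing down, gripper open.
Joint ranges: [-176.69, 176.69], [-43.24, 126.21], [12.49, 139.97], [-82, 262], [0, 151.66], [-163.58, 163.58]. Speed limits (degrees/s): [159.86, 159.86, 180, 180, 180, 180].

## Interface

Orientations are given as a 3x3 rotation matrix whose columns are the frame's x, y, z axes.
In Python, from rig import read_state, imaging, job, spotter gives the robot as it stands.
- The arm moves only by the tool apply_moves, never from a script. Its argument "steps" is a list of rows, each an object of numbers: "x", "y", "z": the shift along the world's x, y, z in mm; "spin": the turn about the world's z in rad. In form: [{"x": .., "y": .., "z": .., "spin": ..}, ...]. A call has 1 to 12 rows; each row shifts and turns the pose as measured when the row begins; what a row does not reach is not made up. A row lasts 1/10 s, in which the tool goes at most 50 mm and 8.59 degrees, less where a joint would pass 70% of its speed; a pose out of reach is approached as far as the arm can. A call is refused whole if a number of a shift passes 50 or a number of a turn 0.15, either way. A call with a gripper value outside its range is refused whole. "grip" is the finger opening in mm, from 0 to 87, set as the call begins (left out, the last holds). The fingers move at their own pace and stop on an object; the grip force is fixed at half the most. Time passes only in rows, so rows that do not move let the fingers close. It gives the time, the measured TCP pose, the force and the opening at its end, in the units of the state.
- read_state(): the state, without advancing time (a new reading comes with each control period).
- imaging.capture(name): name is "scene" or "top" or "wrist"; returns the picture (480x640x3 uint8, red, green, blue); there is no depth.
- imaging.camera_params(name): a dict with "fov_y" (degrees; the focal length in pixels is half the picture's height over the tangent of half this angle, whatever the lens; pixels are square), "cx", "cy" (the principal point, pixels), "R" (3x3) and "t" (3): a world point X has camera coordinates R X + t. Camera axes: x right, y down, z forward; pixel columns grow to the right and rows downward; lengths in m; the calibration is good to about 2 mm. A picture is of the moment at which its call begins: read the wrist's pose just before it. camera_params takes no time and is no camera call; for the wrist camera it gives the pose at the moment of the call.
- job.hand_in(): hands the job in, once; it reports no verdict.
Trained networks look in the newest picture that a camera, given by its name, has taken for a name from the list of things; names that differ only in an ending like _2 or _b are one class to them, and where a whole thing is asked for, a point or a joint stands for the part that bears it (a point fixed in the world has none). Each returns a list of dicts, best first, with "score" (0 to 1); they miss things now and then, are a little off and sometimes report something else, mostly with a low value. They report only what shows in the picture. A call takes as long as a camera call.
- spotter.cut_out(name, camera): "mask" (480x640 bool, what is visible of it) and "rect" ([left, top, width, height] in pixels, round what is visible of it).
The state is a dict: "time_s": time; "joint_positions": joint angles; "qvel": joint speeds; "tau": joint torques, N m; "position": TCP position; "tcp_rot": TCP orientation; "force": force on the tool from outside, world axes, zero at the start; "moment": the same for the moment, N m; "opening": opening from 0.0 (shut) to 1.0 (fully open).
Only numpy, scipy, OpenCV 4.12 (cv2) and the standard library are available. Lean on these libraries where they do the work, as an engineer would, in place of code of your own. Each camera call takes 0.05 s, during which the arm holds its last target.

## Working session

There is one attempt and no reset: what is moved stays moved. The work goes in short steps, Python scripts to look and compute and a tool call to move; the robot and the scene stay as the last step left them, time stands still between calls to the robot, and variables do not carry over. Pictures are saved under pics/ and viewed, and the job is handed in when it is done.

Besides the shell and the picture viewer there is one more tool, called after "Request:" by a JSON object that holds its "fn" and its "kwargs". apply_moves: Moves the arm, as the interface text tells. Its arguments: {"type":"object","properties":{"steps":{"type":"array"},"grip":{"type":"number"}},"required":["steps"]}

```bash
ls; mkdir -p pics; python3 - <<'E'
from rig import read_state, imaging, job, spotter
import cv2,numpy as np
s=read_state()
print({k:np.round(v,3).tolist() if not isinstance(v,(int,float)) else v for k,v in s.items()})
for n in ["scene","top","wrist"]:
    im=imaging.capture(n); cv2.imwrite(f"pics/{n}0.png",im[:,:,::-1])
    p=imaging.camera_params(n); print(n,p)
E
```

```text
pics
{'time_s': 0.0, 'joint_positions': [-86.03, 30.279, 82.156, 0.001, 67.688, -10.226], 'qvel': [0.033, 0.105, 0.042, -0.079, 0.066, -0.062], 'tau': [-0.0, -44.005, -17.659, 0.063, 0.058, -0.0], 'position': [0.153, -0.605, 0.23], 'tcp_rot': [[0.245, -0.0, 0.969], [-0.969, 0.002, 0.245], [-0.002, -1.0, 0.0]], 'force': [-0.314, 0.792, 0.335], 'moment': [0.038, 0.031, 0.014], 'opening': 0.998958256743705}
scene {'fov_y': 53.11099913572406, 'cx': 320.3915645762639, 'cy': 234.1157267053969, 'R': array([[ 0.26307644,  0.96464367, -0.01591782],
       [ 0.75397893, -0.21586189, -0.62041874],
       [-0.60191906,  0.15121585, -0.78410918]]), 't': array([-0.14759361, -0.31243527,  1.22314413])}
top {'fov_y': 54.69796529623293, 'cx': 320.6040728893145, 'cy': 237.35846113101286, 'R': array([[-0.03595625, -0.99934394,  0.00433999],
       [-0.9778576 ,  0.03428662, -0.20644357],
       [ 0.20615933, -0.01166683, -0.97844888]]), 't': array([0.01869966, 0.55909405, 0.71896396])}
wrist {'fov_y': 68.49733357891655, 'cx': 319.7971625337684, 'cy': 237.53201280136375, 'R': array([[ 0.24535297, -0.96943291, -0.00132547],
       [-0.93770684, -0.23766993,  0.25341444],
       [-0.24598332, -0.06093308, -0.9673569 ]]), 't': array([-0.62481751, -0.03182784,  0.38986884])}
```

View pics/scene0.png

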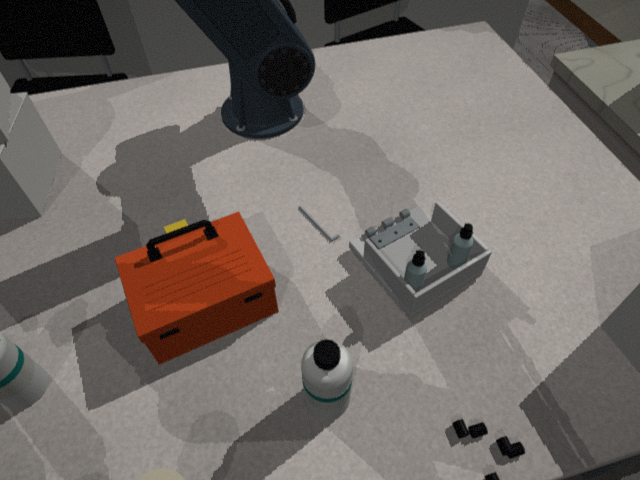

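View pics/top0.png

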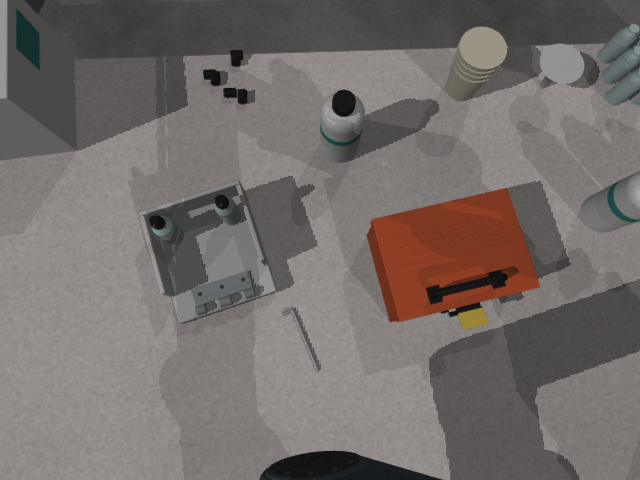

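View pics/wrist0.png

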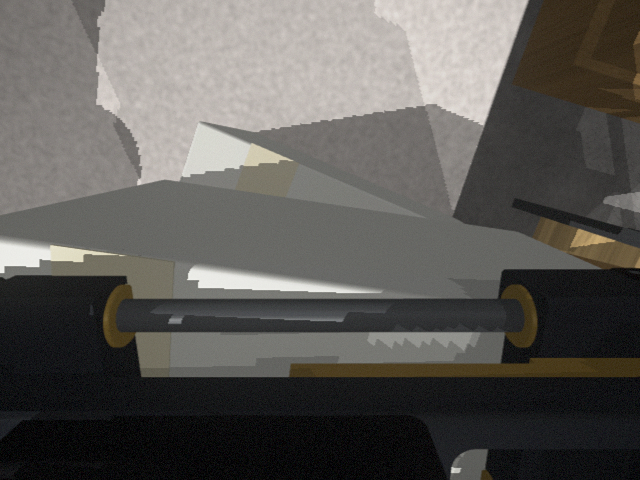

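```bash
python3 - <<'E'
import cv2,numpy as np
from rig import imaging,spotter
t=cv2.imread("pics/top0.png"); s=cv2.imread("pics/scene0.png")
def crop(im,x,y,w,h,f,n): cv2.imwrite(n,cv2.resize(im[y:y+h,x:x+w],None,fx=f,fy=f,interpolation=cv2.INTER_CUBIC))
crop(t,355,180,200,160,4,"pics/t_case.png")
crop(t,130,175,190,150,4,"pics/t_tray.png")
crop(s,105,205,180,160,4,"pics/s_case.png")
crop(s,340,195,160,120,5,"pics/s_tray.png")
for cam in ["top","scene"]:
    for n in ["latch_tab","lid_handle","tray","pin_mid"]:
        r=spotter.cut_out(n,cam)
        for d in r[:2]:
            m=d["mask"]; ys,xs=np.nonzero(m); print(cam,n,round(d["score"],2),d["rect"],xs.mean().round(1),ys.mean().round(1))
E
```

```text
top latch_tab 0.71 [447.0, 305.5, 40.3, 24.0] 470.3 315.8
top latch_tab 0.2 [214.0, 197.7, 30.4, 27.5] 227.6 210.2
top lid_handle 0.73 [368.5, 186.7, 173.3, 135.7] 452.9 254.5
top tray 0.8 [139.6, 181.0, 137.1, 142.4] 208.5 255.0
top pin_mid 0.78 [283.8, 306.5, 33.7, 59.5] 301.9 335.1
scene latch_tab 0.73 [346.8, 202.4, 146.1, 114.7] 418.1 256.8
scene latch_tab 0.53 [165.6, 224.0, 23.1, 8.2] 174.6 226.1
scene lid_handle 0.71 [110.4, 211.4, 165.6, 135.6] 191.4 274.8
scene tray 0.66 [348.5, 203.7, 145.2, 112.3] 418.1 256.7
scene pin_mid 0.66 [301.3, 338.9, 49.8, 82.5] 326.8 378.9
scene pin_mid 0.45 [301.2, 206.7, 39.8, 34.7] 319.4 226.3
```

View pics/t_case.png

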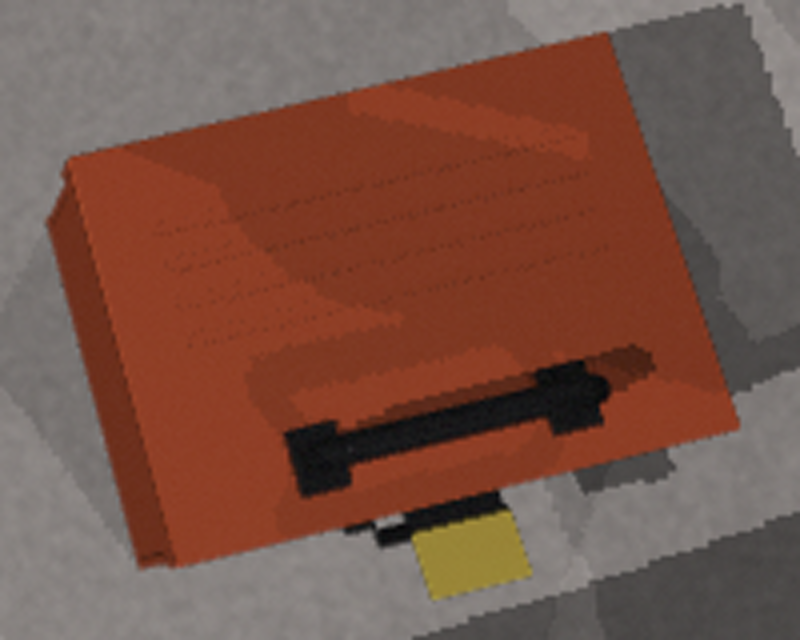

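View pics/t_tray.png

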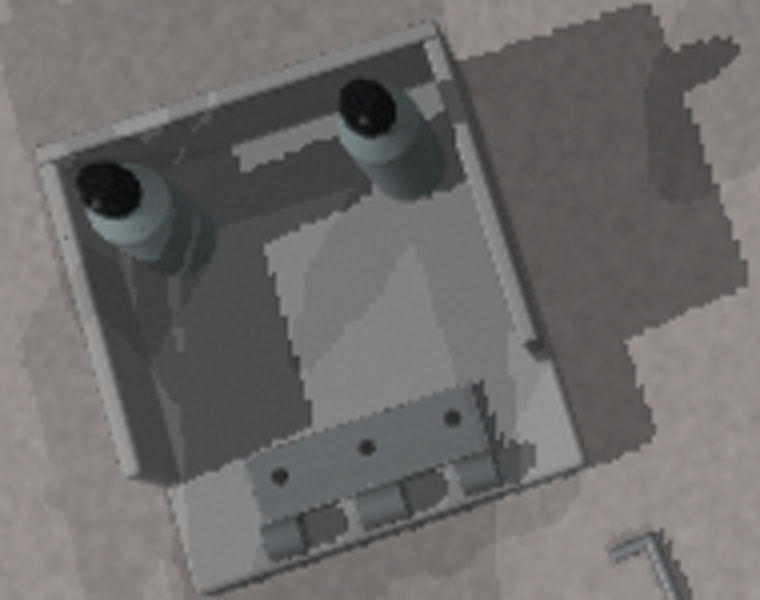

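View pics/s_case.png

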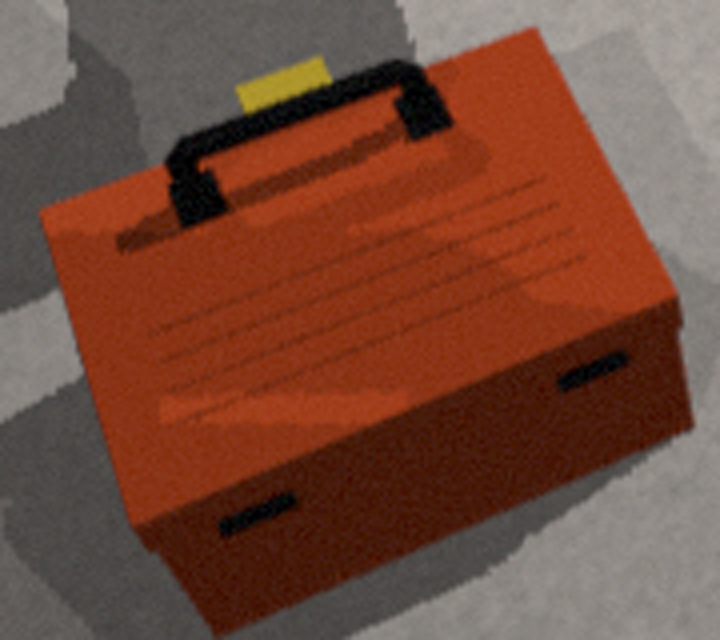

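View pics/s_tray.png

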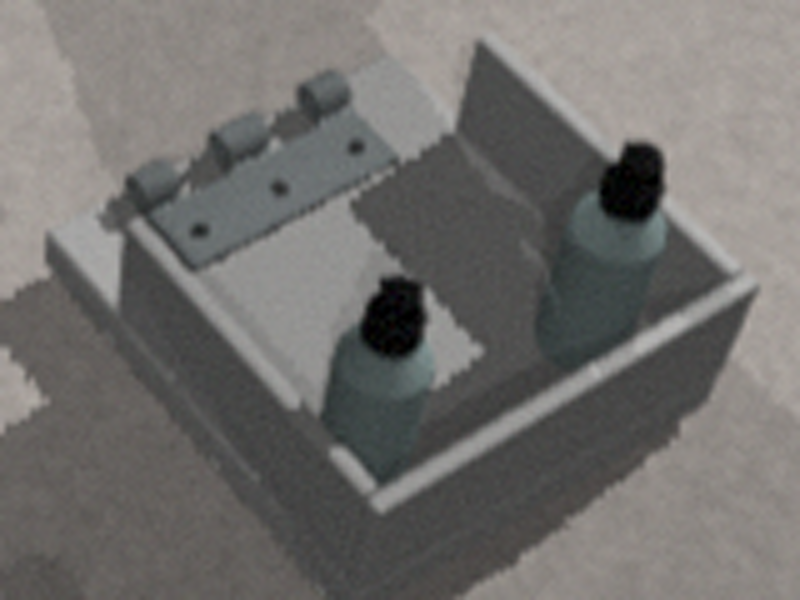

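```bash
cat > h.py <<'E'
import numpy as np
from rig import imaging
from scipy.optimize import least_squares
def P(cam):
    p=imaging.camera_params(cam); p["f"]=240/np.tan(np.radians(p["fov_y"]/2)); return p
def proj(p,X):
    c=np.asarray(X,float)@p["R"].T+p["t"]; return c[...,:2]/c[...,2:]*p["f"]+[p["cx"],p["cy"]]
def ray(p,u,z):
    d=p["R"].T@np.array([(u[0]-p["cx"])/p["f"],(u[1]-p["cy"])/p["f"],1]); o=-p["R"].T@p["t"]
    return o+d*(z-o[2])/d[2]
def tri(obs):
    A=np.zeros((3,3));b=np.zeros(3)
    for p,u in obs:
        d=p["R"].T@np.array([(u[0]-p["cx"])/p["f"],(u[1]-p["cy"])/p["f"],1]);d/=np.linalg.norm(d); o=-p["R"].T@p["t"]
        M=np.eye(3)-np.outer(d,d);A+=M;b+=M@o
    return np.linalg.solve(A,b)
def T(q,X):
    c,s=np.cos(q[2]),np.sin(q[2]); X=np.asarray(X,float)
    return np.stack([q[0]+c*X[...,0]-s*X[...,1],q[1]+s*X[...,0]+c*X[...,1],X[...,2]],-1)
E
python3 - <<'E'
from h import *
t,s=P("top"),P("scene")
ct=lambda x,y:(x/4+355,y/4+180); cs=lambda x,y:(x/4+105,y/4+205)
lid=lambda q,sx,sy:[sx,sy]
# case
obs=[(t,ct(70,157),'b+'),(t,ct(610,33),'b-'),(t,ct(740,428),'f-'),(t,ct(175,567),'f+'),
(s,cs(42,208),'f-'),(s,cs(537,27),'f+'),(s,cs(680,297),'b+'),(s,cs(133,525),'b-'),(s,cs(215,635),'B-'),(s,cs(692,428),'B+')]
def res(v):
    r=[]
    for p,u,k in obs:
        sg=1 if k[1]=='+' else -1
        X=[v[3],sg*v[5],.111] if k[0]=='b' else [v[4],sg*v[5],.111] if k[0]=='f' else [.08,sg*.11,0]
        r+=list(proj(p,T(v,X))-u)
    return np.array(r)
o=least_squares(res,[.55,-.2,.2,.08,-.08,.11]); print("case",o.x.round(4),np.degrees(o.x[2]),o.fun.reshape(-1,2).round(1).tolist())
q=o.x
for n,X in dict(tab=[-.08-.0105-.018,0,.102],hinge=[.08,0,.0855],handle=[o.x[4]+.027,0,.142],lf=[-.0905,0,.053],flap=[-.035,0,.0645]).items():
    W=T(q,X);print(n,W.round(4),proj(t,W).round(1),proj(s,W).round(1))
tab=[ct(412,533),ct(513,510),ct(532,577),ct(432,600)]
m=np.mean([ray(t,u,.102) for u in tab],0);print("tab meas",m, [ray(t,u,.102).round(4).tolist() for u in tab])
tt=lambda x,y:(x/4+130,y/4+175); ss=lambda x,y:(x/5+340,y/5+195)
obs2=[(t,tt(437,22),[.095,-.086,.085]),(t,tt(38,150),[.095,.086,.085]),(t,tt(205,590),[-.095,.086,.03]),(t,tt(585,463),[-.095,-.086,.03]),
(s,ss(757,288),[.095,.086,.085]),(s,ss(380,510),[.095,-.086,.085]),(s,ss(47,235),[-.095,-.086,.03])]
f=lambda v:np.concatenate([proj(p,T(v,X))-u for p,u,X in obs2])
o=least_squares(f,[.6,.2,.2]);print("tray",o.x.round(4),np.degrees(o.x[2]),o.fun.reshape(-1,2).round(1).tolist())
W=T(o.x,[-.085,0,.038]);print("axis",W,proj(t,W),proj(s,W))
print("pin",ray(t,(302,335),.003),"refill",ray(t,(343,103),.17))
E
```

```text
case [ 0.5186 -0.2058  0.1959  0.0812 -0.0821  0.1113] 11.222611511475188 [[-1.5, -1.2], [-1.8, -1.1], [-1.2, -0.4], [-0.4, -1.2], [-1.4, -1.1], [-1.0, -1.4], [-1.4, -1.3], [-1.8, -1.3], [-0.8, 0.4], [0.4, -0.4]]
tab [ 0.4122 -0.227   0.102 ] [472.4 320.9] [175.5 225.2]
hinge [ 0.5971 -0.1903  0.0855] [435.1 207.5] [210.7 312.8]
handle [ 0.4646 -0.2166  0.142 ] [470.4 283.9] [178.3 232. ]
lf [ 0.4298 -0.2235  0.053 ] [459.4 310.9] [184.9 248.7]
flap [ 0.4843 -0.2127  0.0645] [451.6 277.1] [192.3 267.3]
tab meas [ 0.41536321 -0.22839875  0.102     ] [[0.4244, -0.2062, 0.102], [0.4317, -0.2458, 0.102], [0.4063, -0.2503, 0.102], [0.3991, -0.2114, 0.102]]
tray [0.5427 0.186  0.3004] 17.211038794420418 [[-0.9, -2.3], [-1.9, -1.4], [-2.2, 1.2], [0.7, -1.1], [-0.4, -1.6], [-2.2, 0.6], [-2.7, -1.4]]
axis [0.46149487 0.16084594 0.038     ] [225.72910293 300.51353973] [385.97681858 222.48007407]
pin [0.40062948 0.0363339  0.003     ] refill [ 0.74358702 -0.04142129  0.17      ]
```

```bash
python3 - <<'E'
from h import *
s,w,t=P("scene"),P("wrist"),P("top")
for u in [(40,218),(0,172),(60,180),(125,228),(5,125),(0,65)]: print(u,[ray(s,u,z)[:2].round(3).tolist() for z in (0,.1,.2)])
print(proj(s,[.153,-.605,.23]),proj(s,[[.153,-.6,0],[.3,-.6,0],[.3,-.45,0]]))
for u in [(200,123),(435,105),(165,180),(0,215),(520,0)]: print(u,[ray(w,u,z)[:2].round(3).tolist() for z in (0,.1,.2)])
E
```

```text
(40, 218) [[0.221, -0.52], [0.324, -0.466], [0.428, -0.412]]
(0, 172) [[0.048, -0.621], [0.174, -0.554], [0.3, -0.487]]
(60, 180) [[0.114, -0.486], [0.231, -0.437], [0.349, -0.387]]
(125, 228) [[0.298, -0.346], [0.392, -0.315], [0.485, -0.284]]
(5, 125) [[-0.13, -0.633], [0.019, -0.564], [0.169, -0.496]]
(0, 65) [[-0.423, -0.682], [-0.235, -0.607], [-0.047, -0.532]]
[-67.81346613 117.21140368] [[  3.68231585 202.93111173]
 [ -6.24865865 255.94812217]
 [ 72.65395644 239.48491432]]
(200, 123) [[0.21, -0.464], [0.213, -0.496], [0.215, -0.529]]
(435, 105) [[0.287, -0.695], [0.27, -0.668], [0.252, -0.64]]
(165, 180) [[0.143, -0.436], [0.163, -0.476], [0.183, -0.516]]
(0, 215) [[0.059, -0.264], [0.101, -0.349], [0.143, -0.433]]
(520, 0) [[0.397, -0.743], [0.351, -0.703], [0.305, -0.664]]
```

Request:
{"fn": "apply_moves", "kwargs": {"steps": [{"z": 40}, {"z": 40}, {"z": 30}, {"z": 0}], "grip": 0}}

```text
invalid input at $.steps[0]: expected keys x, y, z, spin
```

Request:
{"fn": "apply_moves", "kwargs": {"steps": [{"x": 0, "y": 0, "z": 40, "spin": 0}, {"x": 0, "y": 0, "z": 40, "spin": 0}, {"x": 0, "y": 0, "z": 30, "spin": 0}, {"x": 30, "y": 30, "z": 0, "spin": 0}], "grip": 0}}

```text
time_s: 0.95
position: [0.1806, -0.5774, 0.3421]
tcp_rot: [[0.24, -0.001, 0.971], [-0.971, 0.002, 0.24], [-0.002, -1.0, -0.001]]
force: [-0.2, 0.3, 1.1]
opening: 0.721
```

Request:
{"fn": "apply_moves", "kwargs": {"steps": [{"x": 25, "y": 38, "z": 0, "spin": 0}, {"x": 25, "y": 38, "z": 0, "spin": 0}, {"x": 25, "y": 38, "z": 0, "spin": 0}, {"x": 25, "y": 38, "z": 0, "spin": 0}, {"x": 25, "y": 38, "z": 0, "spin": -0.047}, {"x": 25, "y": 38, "z": 0, "spin": 0}, {"x": 25, "y": 38, "z": -20, "spin": 0}, {"x": 25, "y": 38, "z": -30, "spin": 0}, {"x": 25, "y": 38, "z": -30, "spin": 0}]}}

```text
time_s: 1.85
position: [0.4086, -0.235, 0.2737]
tcp_rot: [[0.185, 0.013, 0.983], [-0.982, -0.018, 0.185], [0.02, -1.0, 0.01]]
force: [0.8, -0.5, -0.1]
opening: 0.009
```

```bash
cat >> h.py <<'E'
import cv2
def snap(cam,name,box=None,f=1):
    im=imaging.capture(cam)
    cv2.imwrite(f"pics/{name}_full.png",im[:,:,::-1])
    if box:
        x,y,w,h=box; im=cv2.resize(im[y:y+h,x:x+w],None,fx=f,fy=f,interpolation=cv2.INTER_CUBIC)
        cv2.imwrite(f"pics/{name}.png",im[:,:,::-1])
    return im
E
python3 - <<'E'
from h import *
from rig import read_state
print(read_state()["position"],read_state()["force"])
snap("wrist","w1"); snap("top","t1",(355,180,200,160),4)
E
```

```text
[ 0.40864871 -0.23501585  0.27374967] [ 0.80017044 -0.48837591 -0.09317771]
```

View pics/w1_full.png

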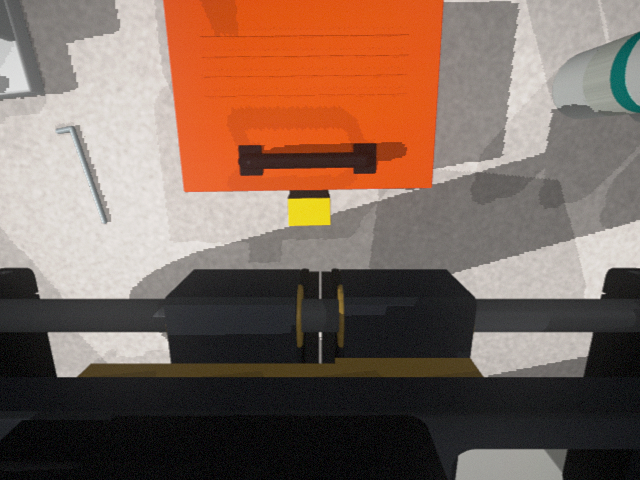

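View pics/t1_full.png

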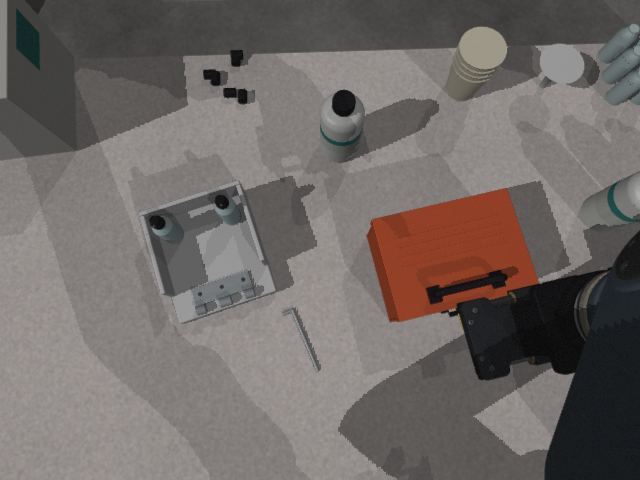

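```bash
python3 - <<'E'
from h import *
from rig import read_state
im=imaging.capture("wrist"); w=P("wrist"); st=read_state(); print(st["position"],np.degrees(np.arctan2(st["tcp_rot"][1][0],st["tcp_rot"][0][0])))
h=cv2.cvtColor(im,cv2.COLOR_RGB2HSV)
m=((h[...,0]>22)&(h[...,0]<36)&(h[...,1]>150)&(h[...,2]>120)).astype(np.uint8); m[260:]=0
r=cv2.minAreaRect(cv2.findNonZero(m)); b=cv2.boxPoints(r); print(r); print([ray(w,u,.102).round(4).tolist() for u in b], ray(w,r[0],.102))
o=((h[...,0]<14)&(h[...,1]>180)&(h[...,2]>120)).astype(np.uint8);cv2.imwrite("pics/om.png",o*255)
cs=max(cv2.findContours(o,0,2)[0],key=cv2.contourArea); ap=cv2.approxPolyDP(cs,6,True)[:,0]; print(ap.tolist()); print([ray(w,u,.111).round(4).tolist() for u in ap])
E
```

```text
[ 0.40738375 -0.2332943   0.27231681] -79.01832483472856
((316.4999694824219, 210.5), (40.99999237060547, 26.999996185302734), 0.0)
[[0.4007, -0.215, 0.102], [0.4258, -0.2105, 0.102], [0.433, -0.2478, 0.102], [0.408, -0.2529, 0.102]] [ 0.41699216 -0.23151003  0.102     ]
[[173, 0], [192, 188], [440, 186], [455, 0]]
[[0.5618, -0.0889, 0.111], [0.4176, -0.1186, 0.111], [0.4612, -0.3358, 0.111], [0.6053, -0.3073, 0.111]]
```

Request:
{"fn": "apply_moves", "kwargs": {"steps": [{"x": 2, "y": 1, "z": -40, "spin": 0}, {"x": 1, "y": 0, "z": -40, "spin": 0}, {"x": 0, "y": 0, "z": -40, "spin": 0}, {"x": 0, "y": 0, "z": -25, "spin": 0}, {"x": 0, "y": 0, "z": -6, "spin": 0}, {"x": 0, "y": 0, "z": 0, "spin": 0}]}}

```text
time_s: 2.6
position: [0.4151, -0.2449, 0.1238]
tcp_rot: [[0.186, 0.023, 0.982], [-0.982, -0.032, 0.187], [0.036, -0.999, 0.017]]
force: [-0.1, 0.5, 0.8]
opening: 0.005
```

Request:
{"fn": "apply_moves", "kwargs": {"steps": [{"x": -3, "y": 10, "z": 0, "spin": 0}, {"x": 0, "y": 0, "z": 0, "spin": 0}, {"x": 0, "y": 0, "z": 0, "spin": 0}]}}

```text
time_s: 2.9
position: [0.4137, -0.2373, 0.1275]
tcp_rot: [[0.184, 0.029, 0.982], [-0.982, -0.038, 0.185], [0.042, -0.999, 0.022]]
force: [-0.2, -0.1, 0.0]
opening: 0.008
```

Request:
{"fn": "apply_moves", "kwargs": {"steps": [{"x": 0, "y": 0, "z": 0, "spin": 0}, {"x": 0, "y": 0, "z": 0, "spin": 0}, {"x": 0, "y": 0, "z": 0, "spin": 0}]}}

```text
time_s: 3.2
position: [0.4148, -0.238, 0.1298]
tcp_rot: [[0.185, 0.033, 0.982], [-0.982, -0.041, 0.186], [0.046, -0.999, 0.025]]
force: [-0.7, -0.2, -0.3]
opening: 0.005
```

Request:
{"fn": "apply_moves", "kwargs": {"steps": [{"x": 0, "y": 0, "z": 0, "spin": 0}, {"x": 0, "y": 0, "z": 0, "spin": 0}, {"x": 0, "y": 0, "z": 0, "spin": 0}, {"x": 0, "y": 0, "z": 0, "spin": 0}]}}

```text
time_s: 3.6
position: [0.4149, -0.238, 0.1299]
tcp_rot: [[0.185, 0.033, 0.982], [-0.982, -0.041, 0.186], [0.047, -0.999, 0.025]]
force: [0.4, -0.0, -0.1]
opening: 0.005
```

```bash
python3 - <<'E'
from h import *
from rig import read_state
for i in range(4):
    imaging.capture("wrist"); s=read_state(); print(s["time_s"],s["position"].round(4) if hasattr(s["position"],"round") else s["position"],np.round(s["tcp_rot"],4)[:,1],np.round(s["joint_positions"],2),np.round(s["qvel"],2))
E
```

```text
3.65 [ 0.4149 -0.238   0.1299] [ 0.0331 -0.0412 -0.9986] [-42.98  27.73 110.37  -0.69  38.91  36.85] [-0.08 -0.02  0.02 -0.03 -0.02 -0.04]
3.7 [ 0.4149 -0.238   0.1299] [ 0.0331 -0.0412 -0.9986] [-42.98  27.73 110.37  -0.69  38.91  36.85] [-0.08  0.02  0.   -0.04 -0.02  0.03]
3.75 [ 0.4149 -0.238   0.1299] [ 0.033  -0.0412 -0.9986] [-42.98  27.73 110.37  -0.69  38.91  36.85] [ 0.08  0.01 -0.01 -0.05 -0.02  0.05]
3.8 [ 0.4149 -0.238   0.1299] [ 0.0331 -0.0412 -0.9986] [-42.98  27.73 110.37  -0.69  38.91  36.84] [-0.07  0.03  0.01  0.1  -0.05  0.01]
```

Request:
{"fn": "apply_moves", "kwargs": {"steps": [{"x": -3, "y": 3, "z": -5, "spin": 0}, {"x": -1, "y": 3, "z": -6, "spin": 0}, {"x": 0, "y": 0, "z": -6, "spin": 0}, {"x": 0, "y": 0, "z": -6, "spin": 0}, {"x": -1, "y": 0, "z": -6, "spin": 0}, {"x": -2, "y": 0, "z": -6, "spin": 0}]}}

```text
time_s: 4.4
position: [0.396, -0.2348, 0.102]
tcp_rot: [[0.205, 0.01, 0.979], [-0.977, -0.049, 0.205], [0.051, -0.999, 0.0]]
force: [-16.6, -5.7, 30.2]
opening: 0.001
```

```bash
python3 - <<'E'
from h import *
from rig import read_state
snap("wrist","w2",(160,120,320,240),2); snap("scene","s2",(105,160,180,160),4)
s=read_state();print(s["position"],s["force"],s["moment"])
E
```

```text
[ 0.39517276 -0.2347747   0.10135218] [-21.97636557  -8.66305942  33.94912777] [-1.72837422  3.71247531 -0.1861932 ]
```

View pics/w2.png

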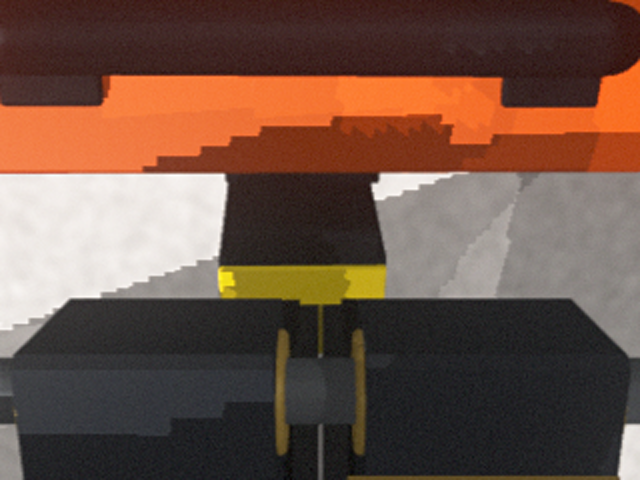

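View pics/s2.png

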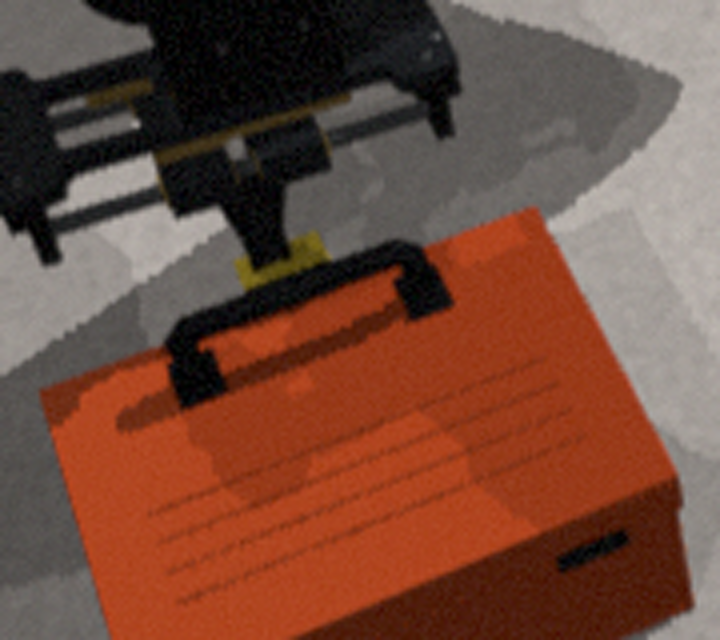

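Request:
{"fn": "apply_moves", "kwargs": {"steps": [{"x": -1, "y": 0, "z": -3, "spin": 0}, {"x": -1, "y": 0, "z": -4, "spin": 0}, {"x": -1, "y": 0, "z": -4, "spin": 0}, {"x": -1, "y": 0, "z": -4, "spin": 0}]}}

```text
time_s: 4.9
position: [0.3824, -0.2374, 0.0898]
tcp_rot: [[0.213, -0.004, 0.977], [-0.976, -0.053, 0.212], [0.051, -0.999, -0.016]]
force: [-6.8, -4.2, 7.1]
opening: 0.004
```

Request:
{"fn": "apply_moves", "kwargs": {"steps": [{"x": 0, "y": 0, "z": -4, "spin": 0}, {"x": 0, "y": 0, "z": -4, "spin": 0}, {"x": 1, "y": 0, "z": -4, "spin": 0}, {"x": 1, "y": 0, "z": -3, "spin": 0}]}}

```text
time_s: 5.3
position: [0.3749, -0.2389, 0.0741]
tcp_rot: [[0.222, -0.023, 0.975], [-0.974, -0.052, 0.22], [0.046, -0.998, -0.034]]
force: [-8.1, -4.9, 3.1]
opening: 0.003
```

```bash
python3 - <<'E'
from h import *
snap("wrist","w3",(160,120,320,240),2)
E
```

```text
(no output)
```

View pics/w3.png

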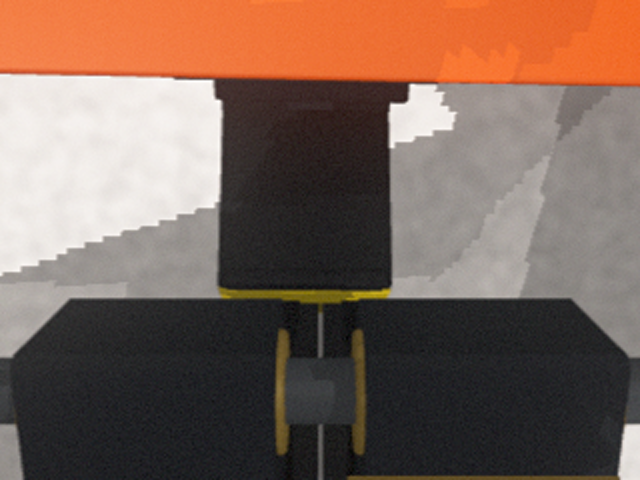

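Request:
{"fn": "apply_moves", "kwargs": {"steps": [{"x": -6, "y": -1, "z": 2, "spin": 0}, {"x": -4, "y": 0, "z": 10, "spin": 0}, {"x": 0, "y": 0, "z": 20, "spin": 0}, {"x": 0, "y": 0, "z": 25, "spin": 0}, {"x": 0, "y": 0, "z": 25, "spin": 0}, {"x": 0, "y": 0, "z": 25, "spin": 0}, {"x": 0, "y": 0, "z": 25, "spin": 0}, {"x": 0, "y": 0, "z": 20, "spin": 0}, {"x": 0, "y": 0, "z": 10, "spin": 0}, {"x": 0, "y": 0, "z": 0, "spin": 0}], "grip": 30}}

```text
time_s: 6.35
position: [0.3617, -0.2364, 0.2438]
tcp_rot: [[0.221, -0.021, 0.975], [-0.974, -0.048, 0.22], [0.043, -0.999, -0.032]]
force: [0.6, -0.6, -0.3]
opening: 0.344
```

Request:
{"fn": "apply_moves", "kwargs": {"steps": [{"x": 5, "y": 1, "z": 0, "spin": 0.14}, {"x": 10, "y": 1, "z": 0, "spin": 0.14}, {"x": 10, "y": 1, "z": 0, "spin": 0.14}, {"x": 10, "y": 1, "z": 0, "spin": 0.14}, {"x": 10, "y": 2, "z": 0, "spin": 0.14}, {"x": 10, "y": 2, "z": 0, "spin": 0.14}, {"x": 10, "y": 2, "z": 0, "spin": 0.14}, {"x": 10, "y": 2, "z": 0, "spin": 0.14}, {"x": 10, "y": 2, "z": 0, "spin": 0.14}, {"x": 10, "y": 2, "z": 0, "spin": 0.14}, {"x": 5, "y": 0, "z": 0, "spin": 0.14}, {"x": 0, "y": 0, "z": 0, "spin": 0}]}}

```text
time_s: 7.55
position: [0.4596, -0.2124, 0.2368]
tcp_rot: [[0.967, 0.036, -0.252], [0.253, -0.014, 0.967], [0.031, -0.999, -0.022]]
force: [-0.3, -0.5, -0.6]
opening: 0.343
```

```bash
python3 - <<'E'
from h import *
from rig import read_state
snap("wrist","w4"); s=read_state(); print(s["position"],np.round(s["tcp_rot"],4))
E
```

```text
[ 0.45917713 -0.21220949  0.2366492 ] [[ 0.9676  0.0352 -0.25  ]
 [ 0.2506 -0.0131  0.968 ]
 [ 0.0308 -0.9993 -0.0215]]
```

View pics/w4_full.png

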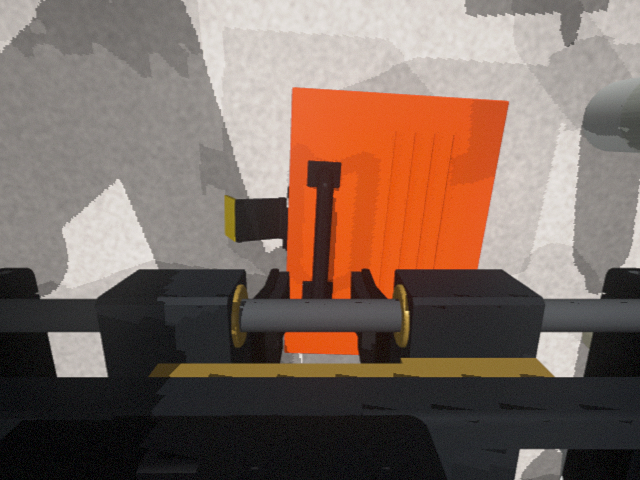

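```bash
python3 - <<'E'
from h import *
w=P("wrist")
for n,u,z in [("brk",(324,174),.142),("barlow",(320,280),.142),("bar2",(322,220),.142),("lf",(292,88),.111),("lb",(508,101),.111)]: print(n,ray(w,u,z).round(4))
from rig import read_state
s=read_state();p=np.array(s["position"]);y=np.array(s["tcp_rot"])[:,1]
print("line at z .142", p+y*(.142-p[2])/y[2])
print(proj(w,p),proj(w,p+y*.008))
E
```

```text
brk [ 0.452  -0.1656  0.142 ]
barlow [ 0.4692 -0.2431  0.142 ]
bar2 [ 0.4589 -0.1977  0.142 ]
lf [ 0.4155 -0.1139  0.111 ]
lb [ 0.5744 -0.0815  0.111 ]
line at z .142 [ 0.46251553 -0.21345328  0.142     ]
[322.19736479 294.50453819] [322.0879741  287.87614734]
```

Request:
{"fn": "apply_moves", "kwargs": {"steps": [{"x": 1, "y": 0, "z": -10, "spin": -0.02}, {"x": 1, "y": -1, "z": -18, "spin": -0.035}, {"x": 0, "y": 0, "z": -18, "spin": 0}, {"x": 0, "y": 0, "z": -18, "spin": 0}, {"x": 0, "y": 0, "z": -14, "spin": 0}, {"x": 0, "y": 0, "z": -6, "spin": 0}, {"x": 0, "y": 0, "z": 0, "spin": 0}]}}

```text
time_s: 8.3
position: [0.4574, -0.2113, 0.1458]
tcp_rot: [[0.984, 0.03, -0.173], [0.174, -0.013, 0.985], [0.028, -0.999, -0.018]]
force: [1.1, -0.2, 0.1]
opening: 0.345
```

Request:
{"fn": "apply_moves", "kwargs": {"steps": [{"x": 4, "y": -2, "z": -4, "spin": 0.02}, {"x": 1, "y": 0, "z": -4, "spin": 0}, {"x": 0, "y": 0, "z": 0, "spin": 0}]}}

```text
time_s: 8.6
position: [0.4634, -0.2141, 0.1381]
tcp_rot: [[0.981, 0.033, -0.193], [0.193, -0.013, 0.981], [0.029, -0.999, -0.019]]
force: [-0.3, -0.3, 0.1]
opening: 0.348
```

```bash
python3 - <<'E'
from h import *
snap("wrist","w5"); snap("scene","s5",(105,160,180,160),4)
E
```

```text
(no output)
```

View pics/w5_full.png

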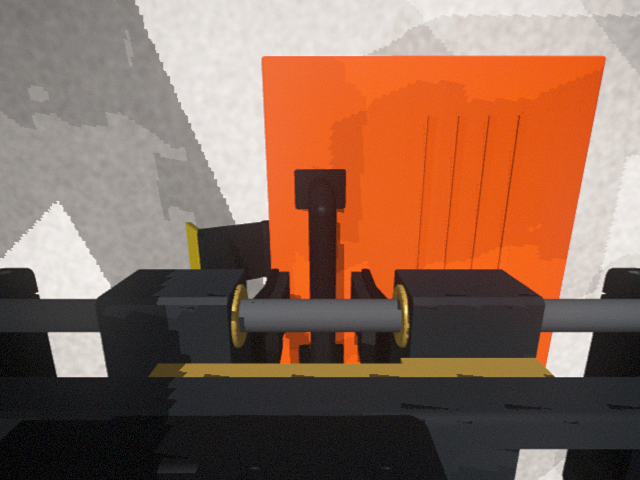

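View pics/s5.png

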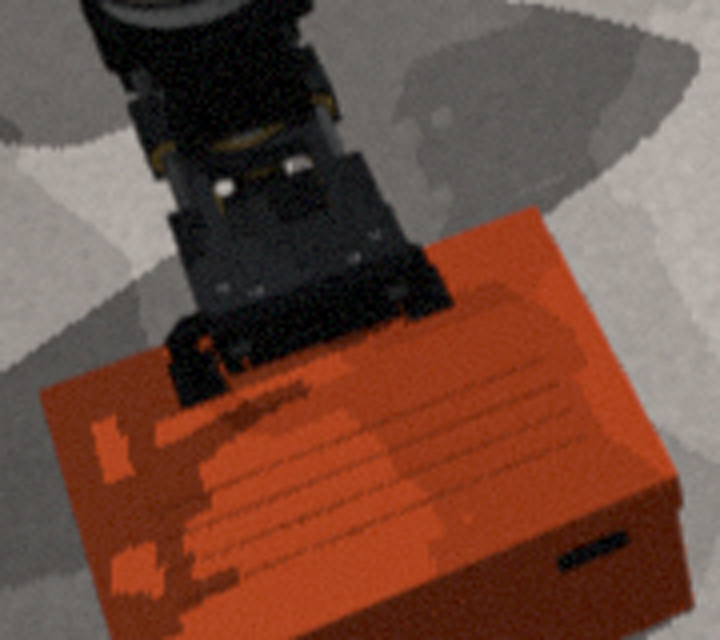

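Request:
{"fn": "apply_moves", "kwargs": {"steps": [{"x": 0, "y": 0, "z": 0, "spin": 0}, {"x": 0, "y": 0, "z": 0, "spin": 0}, {"x": 0, "y": 0, "z": 0, "spin": 0}, {"x": 0, "y": 0, "z": 0, "spin": 0}, {"x": 0, "y": 0, "z": 0, "spin": 0}], "grip": 0}}

```text
time_s: 9.2
position: [0.4646, -0.2143, 0.1395]
tcp_rot: [[0.981, 0.036, -0.192], [0.193, -0.015, 0.981], [0.033, -0.999, -0.022]]
force: [0.1, -0.9, -1.2]
opening: 0.126
```

Request:
{"fn": "apply_moves", "kwargs": {"steps": [{"x": 6, "y": 1, "z": 14, "spin": 0}, {"x": 8, "y": 2, "z": 13, "spin": 0}, {"x": 9, "y": 2, "z": 12, "spin": 0}, {"x": 10, "y": 2, "z": 11, "spin": 0}]}}

```text
time_s: 9.6
position: [0.493, -0.2085, 0.1856]
tcp_rot: [[0.981, 0.022, -0.195], [0.195, -0.015, 0.981], [0.019, -1.0, -0.019]]
force: [0.7, -3.1, -8.2]
opening: 0.124
```

Request:
{"fn": "apply_moves", "kwargs": {"steps": [{"x": 11, "y": 2, "z": 11, "spin": 0}, {"x": 12, "y": 2, "z": 10, "spin": 0}, {"x": 12, "y": 2, "z": 9, "spin": 0}, {"x": 13, "y": 3, "z": 7, "spin": 0}, {"x": 14, "y": 3, "z": 6, "spin": 0}]}}

```text
time_s: 10.1
position: [0.5435, -0.1982, 0.2225]
tcp_rot: [[0.98, -0.013, -0.199], [0.199, -0.016, 0.98], [-0.016, -1.0, -0.014]]
force: [-6.4, -2.9, -0.7]
opening: 0.122
```

Request:
{"fn": "apply_moves", "kwargs": {"steps": [{"x": 14, "y": 3, "z": 5, "spin": 0}, {"x": 14, "y": 3, "z": 4, "spin": 0}, {"x": 15, "y": 3, "z": 2, "spin": 0}, {"x": 15, "y": 3, "z": 0, "spin": 0}]}}

```text
time_s: 10.5
position: [0.5891, -0.1891, 0.2331]
tcp_rot: [[0.978, -0.048, -0.201], [0.201, -0.022, 0.979], [-0.052, -0.999, -0.012]]
force: [-4.4, 0.1, 6.5]
opening: 0.129
```

Request:
{"fn": "apply_moves", "kwargs": {"steps": [{"x": 15, "y": 3, "z": 0, "spin": 0}, {"x": 15, "y": 3, "z": -2, "spin": 0}, {"x": 15, "y": 3, "z": -3, "spin": 0}, {"x": 13, "y": 3, "z": -4, "spin": 0}]}}

```text
time_s: 10.9
position: [0.639, -0.1791, 0.2263]
tcp_rot: [[0.977, -0.072, -0.202], [0.2, -0.027, 0.979], [-0.076, -0.997, -0.012]]
force: [-3.3, -2.0, 4.8]
opening: 0.125
```

Request:
{"fn": "apply_moves", "kwargs": {"steps": [{"x": 9, "y": 2, "z": -3, "spin": 0}, {"x": 4, "y": 1, "z": -2, "spin": 0}, {"x": 0, "y": 0, "z": 0, "spin": 0}]}}

```text
time_s: 11.2
position: [0.6528, -0.1764, 0.2208]
tcp_rot: [[0.976, -0.074, -0.202], [0.201, -0.028, 0.979], [-0.079, -0.997, -0.013]]
force: [-0.9, 0.1, 3.0]
opening: 0.127
```

```bash
python3 - <<'E'
from h import *
snap("top","t6"); snap("scene","s6")
E
```

```text
(no output)
```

View pics/t6_full.png

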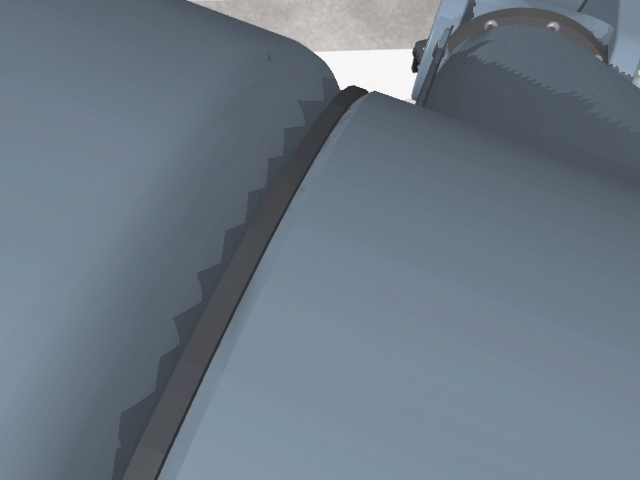

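View pics/s6_full.png

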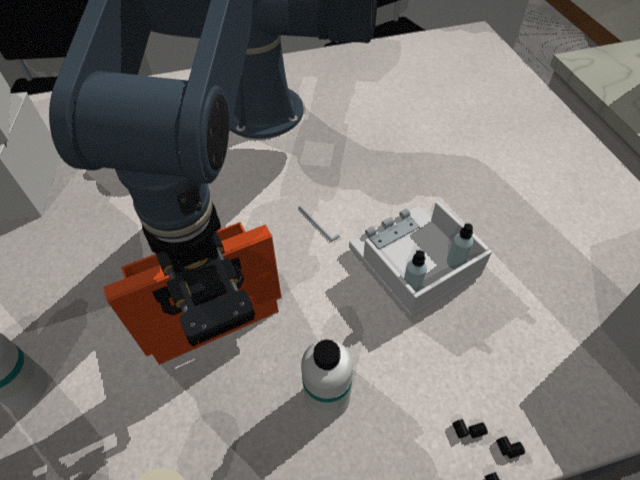

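Request:
{"fn": "apply_moves", "kwargs": {"steps": [{"x": 0, "y": 0, "z": 0, "spin": 0}, {"x": 0, "y": 0, "z": 0, "spin": 0}, {"x": 0, "y": 0, "z": 0, "spin": 0}, {"x": 0, "y": 0, "z": 10, "spin": 0}, {"x": 0, "y": 0, "z": 18, "spin": 0}, {"x": 0, "y": 0, "z": 25, "spin": 0}, {"x": 0, "y": 0, "z": 25, "spin": 0}, {"x": 0, "y": 0, "z": 25, "spin": 0}], "grip": 22}}

```text
time_s: 12.1
position: [0.6505, -0.174, 0.323]
tcp_rot: [[0.976, -0.079, -0.201], [0.2, -0.02, 0.98], [-0.082, -0.997, -0.004]]
force: [1.0, 0.2, 0.4]
opening: 0.255
```

Request:
{"fn": "apply_moves", "kwargs": {"steps": [{"x": -10, "y": -2, "z": 0, "spin": 0}, {"x": -20, "y": -4, "z": 0, "spin": 0}, {"x": -25, "y": -5, "z": 0, "spin": 0}, {"x": -25, "y": -5, "z": 0, "spin": 0}, {"x": -25, "y": -5, "z": 0, "spin": 0}, {"x": -25, "y": -5, "z": 0, "spin": 0}, {"x": -20, "y": -5, "z": 0, "spin": 0}, {"x": -10, "y": -3, "z": 0, "spin": 0}, {"x": 0, "y": 0, "z": 0, "spin": 0}], "grip": 40}}

```text
time_s: 13.0
position: [0.4804, -0.207, 0.325]
tcp_rot: [[0.977, -0.074, -0.201], [0.2, -0.02, 0.98], [-0.077, -0.997, -0.005]]
force: [0.8, -0.2, -0.4]
opening: 0.458
```

```bash
python3 - <<'E'
from h import *
from rig import read_state
snap("wrist","w7");snap("top","t7");snap("scene","s7")
s=read_state();print(s["position"],np.round(s["tcp_rot"],3))
E
```

```text
[ 0.48259847 -0.20702     0.32512663] [[ 0.977 -0.073 -0.203]
 [ 0.202 -0.021  0.979]
 [-0.075 -0.997 -0.006]]
```

View pics/w7_full.png

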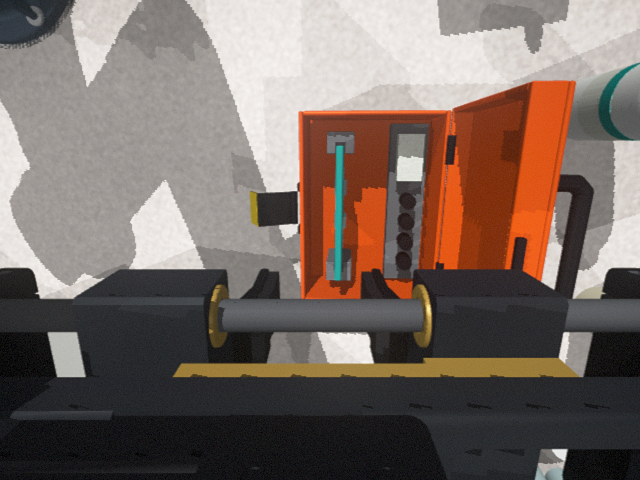

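View pics/s7_full.png

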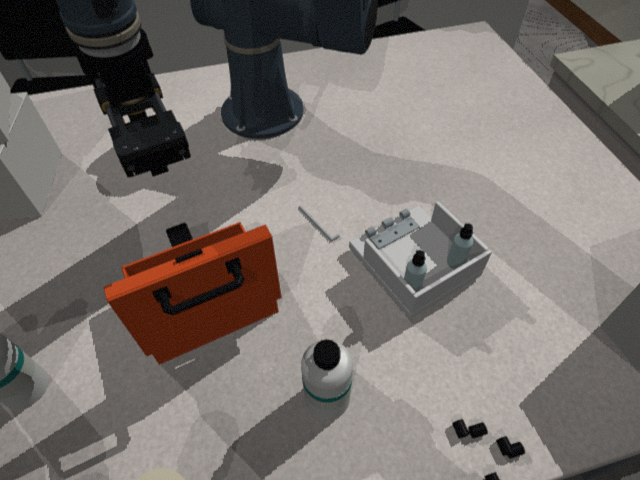

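View pics/t7_full.png

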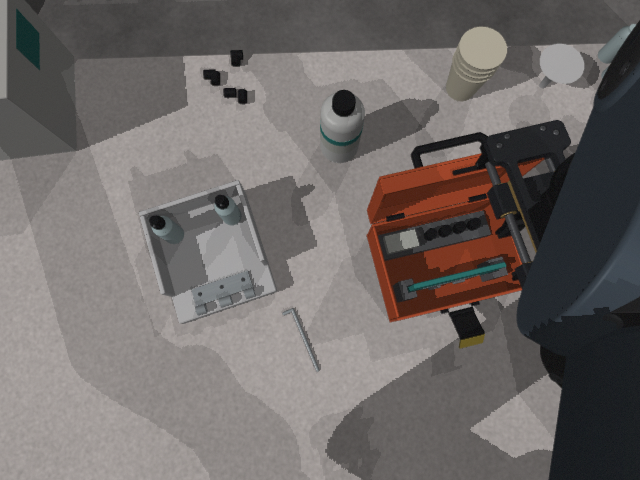

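```bash
python3 - <<'E'
from h import *
from rig import read_state
im=imaging.capture("wrist"); w=P("wrist"); st=read_state()
h=cv2.cvtColor(im,cv2.COLOR_RGB2HSV)
m=((h[...,0]>80)&(h[...,0]<100)&(h[...,1]>110)).astype(np.uint8); m[:100]=0;m[300:]=0;m[:,:310]=0;m[:,365:]=0
ys,xs=np.nonzero(m);print(xs.min(),xs.max(),ys.min(),ys.max())
for y in (ys.min(),ys.min()+3,200,250,ys.max()-3,ys.max()): print(y,xs[ys==y].min(),xs[ys==y].max())
# top edge center line
a=[];
for y in range(ys.min()+3,ys.max()-3,4): a.append(ray(w,(xs[ys==y].mean(),y),.102)[:2])
a=np.array(a);v=a[0]-a[-1];print("yaw",np.degrees(np.arctan2(-v[0],v[1])))
x0=np.median(xs)
e1=ray(w,(xs[ys<ys.min()+6].mean(),ys.min()),.102);e2=ray(w,(xs[ys>ys.max()-6].mean(),ys.max()+1),.102)
print(e1,e2,(e1+e2)/2,np.linalg.norm(e1-e2)); print(st["position"],np.round(st["tcp_rot"],4))
cv2.imwrite("pics/w7m.png",cv2.resize(im[120:300,290:460,::-1],None,fx=3,fy=3))
E
```

```text
332 341 145 279
145 334 340
148 334 341
200 334 340
250 332 339
276 332 338
279 333 337
yaw 11.260740250288475
[ 0.46955943 -0.14125936  0.102     ] [ 0.49903344 -0.28763314  0.102     ] [ 0.48429644 -0.21444625  0.102     ] 0.14931174933836144
[ 0.4828447  -0.20698679  0.32512823] [[ 0.9764 -0.0725 -0.2032]
 [ 0.2022 -0.021   0.9791]
 [-0.0752 -0.9972 -0.0059]]
```

View pics/w7m.png

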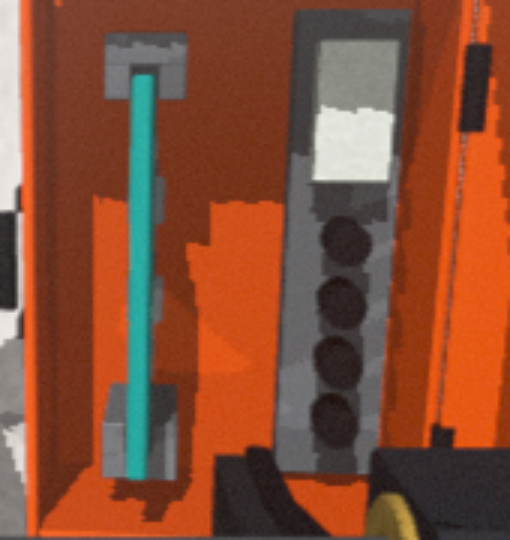

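Request:
{"fn": "apply_moves", "kwargs": {"steps": [{"x": 0, "y": -3, "z": -10, "spin": 0}, {"x": 0, "y": -3, "z": -20, "spin": 0}, {"x": 0, "y": 0, "z": -20, "spin": 0}, {"x": 0, "y": 0, "z": -20, "spin": 0}, {"x": 0, "y": 0, "z": -20, "spin": 0}, {"x": 0, "y": 0, "z": -20, "spin": 0}, {"x": 0, "y": 0, "z": -20, "spin": 0}, {"x": 0, "y": 0, "z": -20, "spin": 0}, {"x": 0, "y": 0, "z": -20, "spin": 0}, {"x": 0, "y": 0, "z": -10, "spin": 0}, {"x": 0, "y": 0, "z": 0, "spin": 0}], "grip": 24}}

```text
time_s: 14.3
position: [0.4894, -0.2128, 0.1303]
tcp_rot: [[0.975, -0.07, -0.211], [0.21, -0.021, 0.978], [-0.073, -0.997, -0.006]]
force: [0.3, 0.5, -0.5]
opening: 0.277
```

Request:
{"fn": "apply_moves", "kwargs": {"steps": [{"x": -5, "y": -2, "z": 0, "spin": -0.015}, {"x": 0, "y": 0, "z": -5, "spin": 0}, {"x": 0, "y": 0, "z": 0, "spin": 0}]}}

```text
time_s: 14.6
position: [0.4854, -0.2156, 0.1261]
tcp_rot: [[0.978, -0.068, -0.195], [0.194, -0.022, 0.981], [-0.071, -0.997, -0.008]]
force: [0.4, 1.1, 0.3]
opening: 0.273
```

```bash
python3 - <<'E'
from h import *
snap("wrist","w8",(220,100,240,240),2.5)
w=P("wrist");print(proj(w,[.4843,-.2144,.102]))
E
```

```text
[323.17326339 272.838624  ]
```

View pics/w8.png

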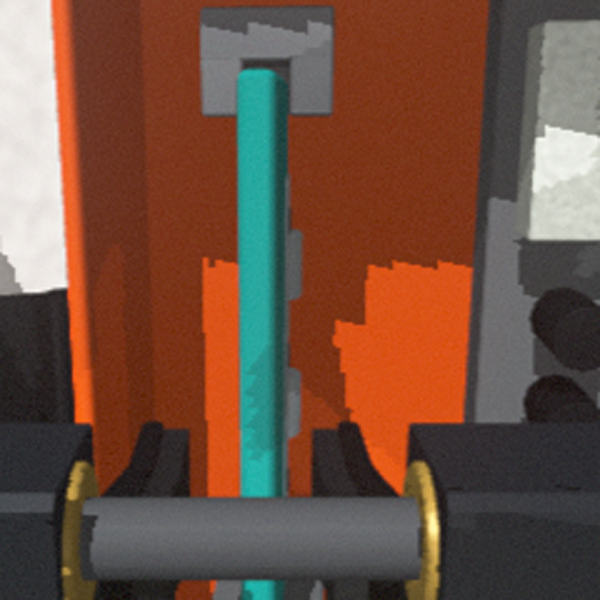

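Request:
{"fn": "apply_moves", "kwargs": {"steps": [{"x": 0, "y": 1, "z": -8, "spin": 0}, {"x": 0, "y": 0, "z": -10, "spin": 0}, {"x": 0, "y": 0, "z": -10, "spin": 0}, {"x": 0, "y": 0, "z": -10, "spin": 0}, {"x": 0, "y": 0, "z": -5, "spin": 0}, {"x": 0, "y": 0, "z": 0, "spin": 0}]}}

```text
time_s: 15.25
position: [0.4861, -0.2149, 0.0805]
tcp_rot: [[0.979, -0.066, -0.195], [0.194, -0.024, 0.981], [-0.069, -0.998, -0.01]]
force: [0.1, 0.2, 0.5]
opening: 0.274
```

```bash
python3 - <<'E'
from h import *
snap("wrist","w9",(220,100,240,240),2.5)
E
```

```text
(no output)
```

View pics/w9.png

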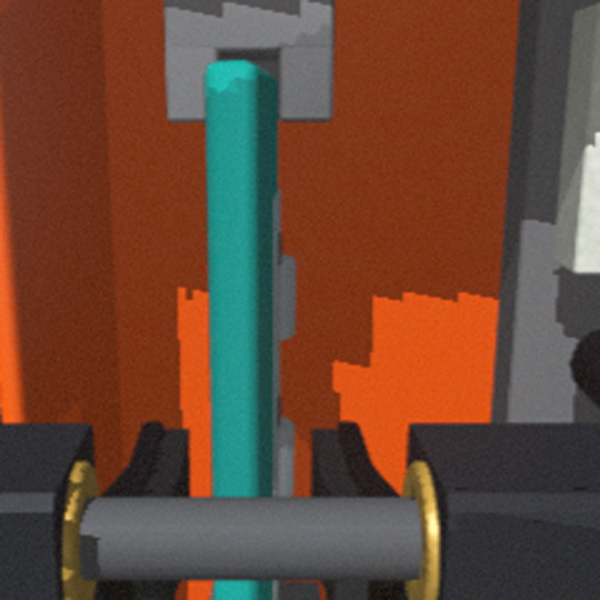

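Request:
{"fn": "apply_moves", "kwargs": {"steps": [{"x": 0, "y": 0, "z": 0, "spin": 0}, {"x": 0, "y": 0, "z": 0, "spin": 0}, {"x": 0, "y": 0, "z": 0, "spin": 0}, {"x": 0, "y": 0, "z": 0, "spin": 0}, {"x": 0, "y": 0, "z": 0, "spin": 0}], "grip": 0}}

```text
time_s: 15.8
position: [0.4873, -0.2153, 0.0815]
tcp_rot: [[0.979, -0.063, -0.195], [0.194, -0.025, 0.981], [-0.066, -0.998, -0.012]]
force: [0.5, -0.6, -0.5]
opening: 0.09
```

Request:
{"fn": "apply_moves", "kwargs": {"steps": [{"x": -4, "y": -1, "z": 0, "spin": 0}, {"x": -4, "y": -1, "z": 0, "spin": 0}, {"x": -4, "y": -1, "z": 0, "spin": 0}]}}

```text
time_s: 16.1
position: [0.4841, -0.2169, 0.0823]
tcp_rot: [[0.981, -0.041, -0.189], [0.188, -0.024, 0.982], [-0.045, -0.999, -0.016]]
force: [10.0, 7.2, -4.0]
opening: 0.091
```

Request:
{"fn": "apply_moves", "kwargs": {"steps": [{"x": -4, "y": -3, "z": 0, "spin": 0}, {"x": -4, "y": -3, "z": 0, "spin": 0}, {"x": -4, "y": -3, "z": 0, "spin": 0}]}}

```text
time_s: 16.4
position: [0.4837, -0.218, 0.0825]
tcp_rot: [[0.984, -0.013, -0.177], [0.177, -0.013, 0.984], [-0.015, -1.0, -0.011]]
force: [14.1, 13.1, -5.9]
opening: 0.09
```

Request:
{"fn": "apply_moves", "kwargs": {"steps": [{"x": -2, "y": -3, "z": 0, "spin": 0}, {"x": 0, "y": 0, "z": 0, "spin": 0}, {"x": 0, "y": 0, "z": 0, "spin": 0}]}}

```text
time_s: 16.7
position: [0.4856, -0.2171, 0.0827]
tcp_rot: [[0.984, -0.005, -0.178], [0.178, -0.01, 0.984], [-0.007, -1.0, -0.009]]
force: [-0.2, 0.0, -0.7]
opening: 0.088
```

Request:
{"fn": "apply_moves", "kwargs": {"steps": [{"x": 0, "y": 0, "z": 8, "spin": 0}, {"x": 0, "y": 0, "z": 12, "spin": 0}, {"x": 0, "y": 0, "z": 15, "spin": 0}, {"x": 0, "y": 0, "z": 15, "spin": 0}, {"x": 0, "y": 0, "z": 15, "spin": 0}, {"x": 0, "y": 0, "z": 15, "spin": 0}, {"x": 0, "y": 0, "z": 15, "spin": 0}, {"x": 0, "y": 0, "z": 15, "spin": 0}, {"x": 0, "y": 0, "z": 10, "spin": 0}, {"x": 0, "y": 0, "z": 0, "spin": 0}]}}

```text
time_s: 17.7
position: [0.4793, -0.2187, 0.2147]
tcp_rot: [[0.985, -0.011, -0.172], [0.172, -0.012, 0.985], [-0.013, -1.0, -0.009]]
force: [0.0, -0.3, -1.2]
opening: 0.086
```

```bash
python3 - <<'E'
from h import *
snap("wrist","w10"); snap("scene","s10",(60,100,260,240),3)
E
```

```text
(no output)
```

View pics/w10_full.png

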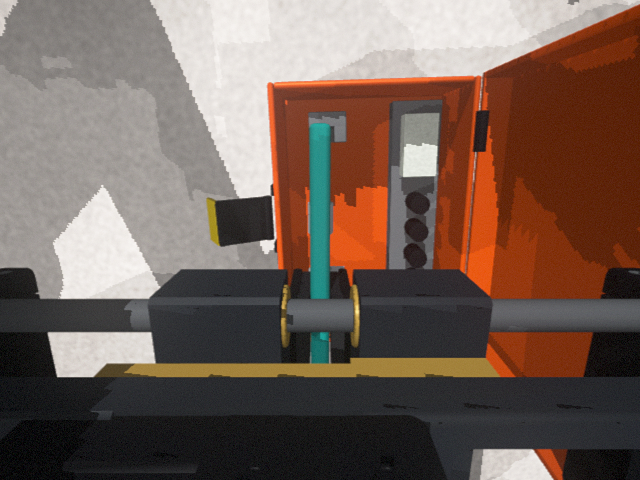

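View pics/s10.png

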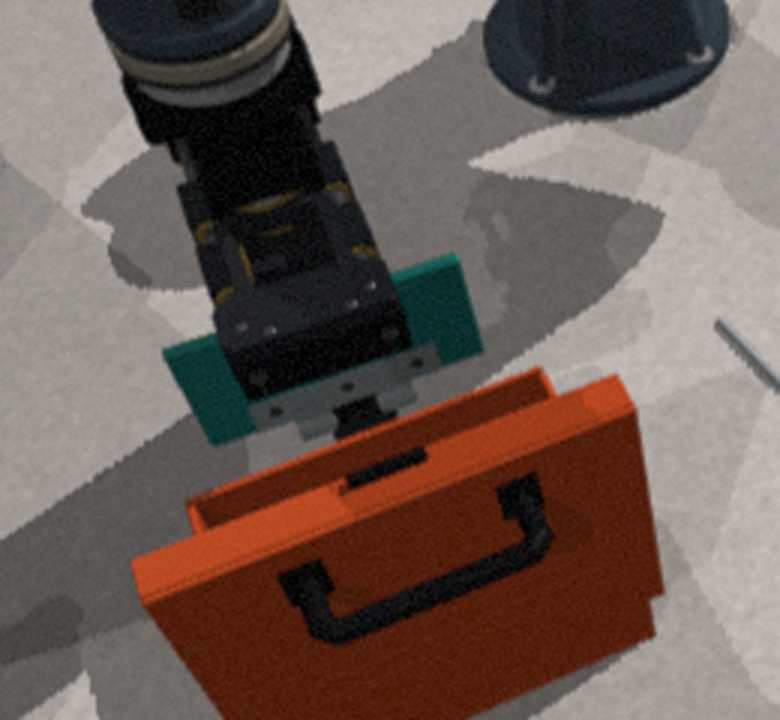

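```bash
cat > meas.py <<'E'
from h import *
from rig import read_state
def flap():
    im=imaging.capture("wrist"); w=P("wrist"); st=read_state(); p=np.array(st["position"]);R=np.array(st["tcp_rot"])
    h=cv2.cvtColor(im,cv2.COLOR_RGB2HSV)
    m=((h[...,0]>80)&(h[...,0]<100)&(h[...,1]>110)).astype(np.uint8); m[:60]=0;m[262:]=0;m[:,:290]=0;m[:,350:]=0
    n,l,s,_=cv2.connectedComponentsWithStats(m); k=1+np.argmax(s[1:,4]); ys,xs=np.nonzero(l==k)
    y0=ys.min(); print("end row",y0,[(y,xs[ys==y].min(),xs[ys==y].max()) for y in (y0,y0+4,y0+8,200,250)])
    zt=p[2]+.0193
    e=ray(w,(xs[ys<y0+6].mean(),y0),zt); d=R.T@(e-p); print("end in tool",d.round(4),"centre z_tool",(d[2]-.075).round(4))
    a=[ray(w,((xs[ys==y].min()+xs[ys==y].max())/2,y),zt) for y in range(y0+8,258,6)]; v=a[0]-a[-1]
    print("flap yaw",np.degrees(np.arctan2(-v[0],v[1])),"tool yaw",np.degrees(np.arctan2(R[1,0],R[0,0])),"tool x of line",[(R.T@(q-p))[0].round(4) for q in (a[0],a[-1])])
    return p,R
if __name__=="__main__": flap()
E
python3 meas.py; python3 - <<'E'
from h import *
# check same measurement pre-lift consistency using scene corners
s=P("scene"); 
for n,u in dict(tp=(212.7,185),tm=(115,217.3)).items(): print(n,ray(s,u,.234))
for n,u in dict(bm=(130.7,248.3),bp=(220.7,216.7)).items(): print(n,ray(s,u,.159))
E
```

```text
end row 123 [(np.int64(123), np.int64(314), np.int64(325)), (np.int64(127), np.int64(310), np.int64(329)), (np.int64(131), np.int64(310), np.int64(330)), (200, np.int64(310), np.int64(329)), (250, np.int64(311), np.int64(328))]
end in tool [-0.0012 -0.0198  0.0762] centre z_tool 0.0012
flap yaw 9.717064979359538 tool yaw 9.943280616621058 tool x of line [np.float64(-0.001), np.float64(-0.0012)]
tp [ 0.46628848 -0.14177098  0.234     ]
tm [ 0.49205374 -0.28769796  0.234     ]
bm [ 0.49213479 -0.28920226  0.159     ]
bp [ 0.46601184 -0.14285223  0.159     ]
```

Request:
{"fn": "apply_moves", "kwargs": {"steps": [{"x": -10, "y": 0, "z": 0, "spin": 0}, {"x": -12, "y": 8, "z": 0, "spin": 0}, {"x": -10, "y": 15, "z": 0, "spin": 0}, {"x": -6, "y": 20, "z": 0, "spin": 0}, {"x": -6, "y": 25, "z": 0, "spin": 0}, {"x": -6, "y": 30, "z": 0, "spin": 0.02}, {"x": -4, "y": 30, "z": 0, "spin": 0.02}, {"x": 0, "y": 30, "z": 0, "spin": 0.02}, {"x": 0, "y": 30, "z": 0, "spin": 0.02}, {"x": 0, "y": 25, "z": 0, "spin": 0.02}, {"x": 0, "y": 20, "z": 0, "spin": 0.02}, {"x": 0, "y": 10, "z": 0, "spin": 0}]}}

```text
time_s: 19.05
position: [0.4067, 0.0338, 0.2032]
tcp_rot: [[0.957, -0.041, -0.289], [0.289, -0.003, 0.957], [-0.04, -0.999, 0.009]]
force: [0.2, -0.5, -0.8]
opening: 0.095
```

Request:
{"fn": "apply_moves", "kwargs": {"steps": [{"x": 3, "y": 8, "z": 4, "spin": 0}, {"x": 5, "y": 12, "z": 4, "spin": 0}, {"x": 3, "y": 12, "z": 2, "spin": 0}, {"x": 0, "y": 6, "z": 0, "spin": 0}, {"x": 0, "y": 0, "z": 0, "spin": 0}, {"x": 0, "y": 0, "z": 0, "spin": 0}]}}

```text
time_s: 19.65
position: [0.4171, 0.0728, 0.2128]
tcp_rot: [[0.957, -0.045, -0.288], [0.288, -0.005, 0.958], [-0.044, -0.999, 0.008]]
force: [0.5, -0.1, -1.2]
opening: 0.09
```

```bash
python3 - <<'E'
from h import *
snap("wrist","w11"); print(proj(P("wrist"),[[.4615,.1608,.038]]))
E
python3 meas.py
```

```text
[[405.57309119 143.23909617]]
end row 124 [(np.int64(124), np.int64(313), np.int64(326)), (np.int64(128), np.int64(310), np.int64(329)), (np.int64(132), np.int64(310), np.int64(329)), (200, np.int64(311), np.int64(328)), (250, np.int64(311), np.int64(328))]
end in tool [-0.0013 -0.0186  0.076 ] centre z_tool 0.001
flap yaw 16.70745824561554 tool yaw 16.714425395720866 tool x of line [np.float64(-0.0013), np.float64(-0.0013)]
```

View pics/w11_full.png

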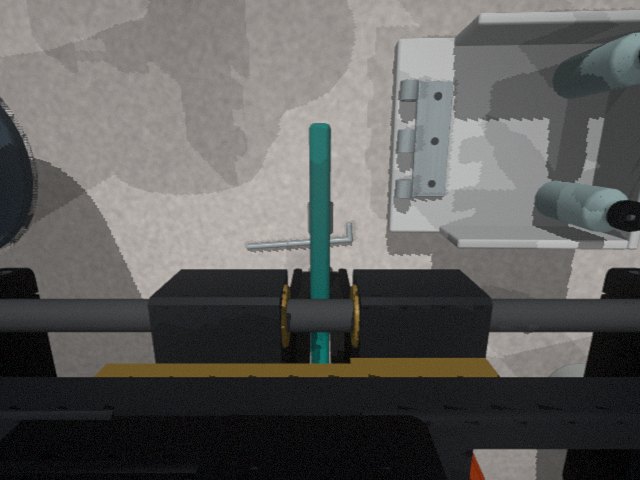

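```bash
python3 - <<'E'
import cv2
im=cv2.imread("pics/w11_full.png"); cv2.imwrite("pics/w11z.png",cv2.resize(im[30:240,380:470],None,fx=2.8,fy=2.8,interpolation=cv2.INTER_CUBIC) if 0 else cv2.resize(im[68:210,385:465],None,fx=4,fy=4,interpolation=cv2.INTER_CUBIC))
E
```

```text
(no output)
```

View pics/w11z.png

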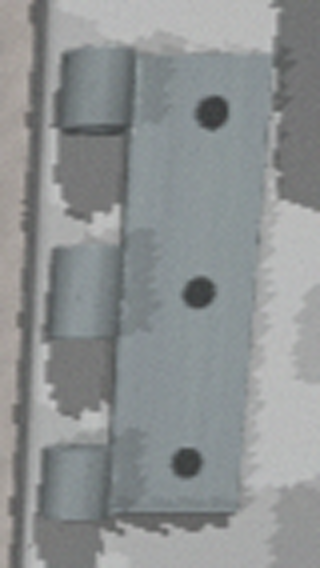

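```bash
python3 - <<'E'
from h import *
from rig import read_state
w=P("wrist"); st=read_state(); p=np.array(st["position"]);R=np.array(st["tcp_rot"])
pts=[ray(w,((x+.5)/4-.5+385,(y+.5)/4-.5+68),.038) for x,y in [(97.5,90),(85,290),(74,481.5)]]
print(np.round(pts,4)); v=pts[0]-pts[2]; print(np.linalg.norm(v),np.degrees(np.arctan2(-v[0],v[1])), np.mean(pts,0), (pts[0]+pts[2])/2)
holes=[ray(w,((x+.5)/4-.5+385,(y+.5)/4-.5+68),.033) for x,y in [(212,112),(199,292),(186,462)]]; print(np.round(holes,4)); v=holes[0]-holes[2];print(np.degrees(np.arctan2(-v[0],v[1])))
print(p,R.round(4).tolist(), proj(w,p))
# corners front deck
d=[ray(w,u,.03) for u in [(398,38),(390,231)]]; v=d[0]-d[1]; print(np.round(d,4),np.linalg.norm(v),np.degrees(np.arctan2(-v[0],v[1])))
E
```

```text
[[0.449  0.2033 0.038 ]
 [0.4608 0.1633 0.038 ]
 [0.4731 0.1225 0.038 ]]
0.08427268804131291 16.598212535084855 [0.46097701 0.16305497 0.038     ] [0.46105689 0.16291476 0.038     ]
[[0.4752 0.207  0.033 ]
 [0.4863 0.1706 0.033 ]
 [0.4973 0.1341 0.033 ]]
16.879363185120326
[0.41693657 0.07270473 0.21271959] [[0.9568, -0.0449, -0.2872], [0.2873, -0.0045, 0.9578], [-0.0443, -0.999, 0.0086]] [322.26334449 294.67412894]
[[0.4267 0.2414 0.03  ]
 [0.477  0.0791 0.03  ]] 0.16995227490361173 17.208218672078104
```

Request:
{"fn": "apply_moves", "kwargs": {"steps": [{"x": 3, "y": 8, "z": -2, "spin": 0}, {"x": 5, "y": 14, "z": -4, "spin": 0}, {"x": 6, "y": 15, "z": -8, "spin": 0}, {"x": 6, "y": 15, "z": -10, "spin": 0}, {"x": 7, "y": 15, "z": -10, "spin": 0}, {"x": 6, "y": 11, "z": -10, "spin": 0}, {"x": 3, "y": 5, "z": -6, "spin": 0}, {"x": 0, "y": 0, "z": 0, "spin": 0}, {"x": 0, "y": 0, "z": 0, "spin": 0}]}}

```text
time_s: 20.65
position: [0.4552, 0.1589, 0.1594]
tcp_rot: [[0.958, -0.045, -0.282], [0.282, -0.005, 0.959], [-0.045, -0.999, 0.008]]
force: [0.1, 0.5, -0.5]
opening: 0.093
```

```bash
python3 - <<'E'
from h import *
snap("wrist","w12"); snap("scene","s12",(320,100,200,180),4); snap("top","t12",(130,175,190,150),4)
E
python3 meas.py
```

```text
end row 124 [(np.int64(124), np.int64(313), np.int64(326)), (np.int64(128), np.int64(310), np.int64(328)), (np.int64(132), np.int64(310), np.int64(329)), (200, np.int64(311), np.int64(329)), (250, np.int64(311), np.int64(328))]
end in tool [-0.0014 -0.0186  0.076 ] centre z_tool 0.001
flap yaw 16.348167800235153 tool yaw 16.35713750953442 tool x of line [np.float64(-0.0013), np.float64(-0.0013)]
```

View pics/w12_full.png

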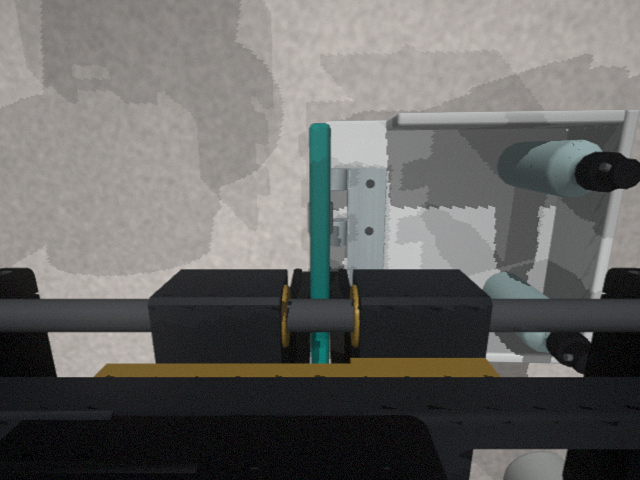

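View pics/s12.png

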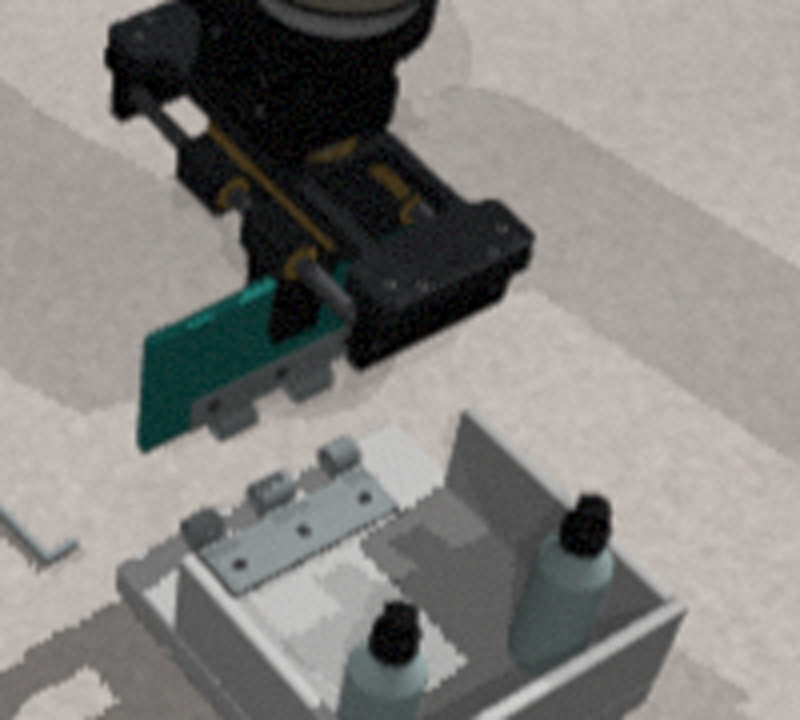

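View pics/t12.png

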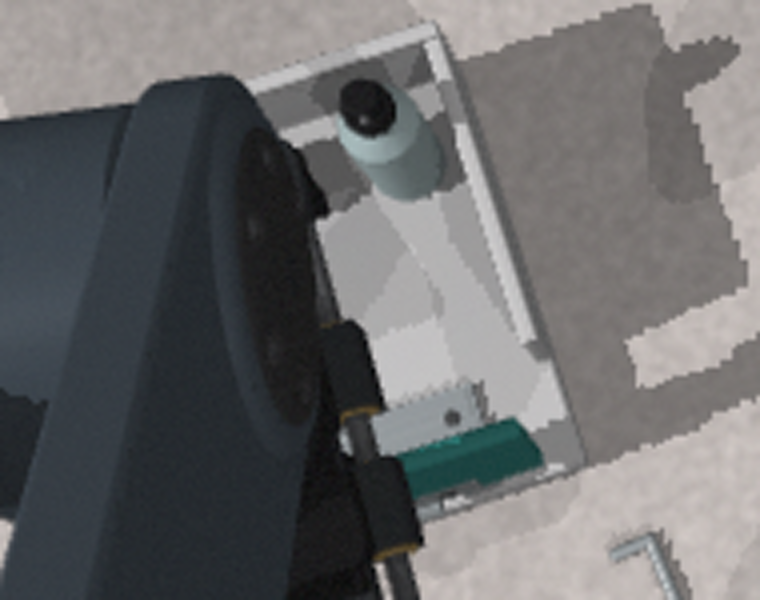

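```bash
python3 - <<'E'
from h import *
s=P("scene"); c=lambda x,y:((x+.5)/4-.5+320,(y+.5)/4-.5+100)
F=[ray(s,c(*u),.0927) for u in [(232,416),(308,380)]]; Tn=[ray(s,c(*u),.038) for u in [(205,528),(272,490),(340,455)]]
print(np.round(F,4),np.mean(F,0)); print(np.round(Tn,4),np.mean(Tn,0))
from rig import read_state
st=read_state(); p=np.array(st["position"]);R=np.array(st["tcp_rot"]); print("pred flap axis",p+R@[0,.0667,.0015])
w=P("wrist"); holes=[ray(w,u,.033) for u in [(370,184),(369,231)]]; print(np.round(holes,4))
cv2.imwrite("pics/w12z.png",cv2.resize(cv2.imread("pics/w12_full.png")[110:270,290:410],None,fx=5,fy=5,interpolation=cv2.INTER_CUBIC)[:600])
E
```

```text
[[0.4555 0.1412 0.0927]
 [0.4438 0.1834 0.0927]] [0.44965178 0.1623259  0.0927    ]
[[0.4751 0.125  0.038 ]
 [0.4615 0.1643 0.038 ]
 [0.4496 0.2044 0.038 ]] [0.46205169 0.16457291 0.038     ]
pred flap axis [0.45209896 0.15975283 0.0933086 ]
[[0.476  0.206  0.033 ]
 [0.4872 0.1696 0.033 ]]
```

View pics/w12z.png

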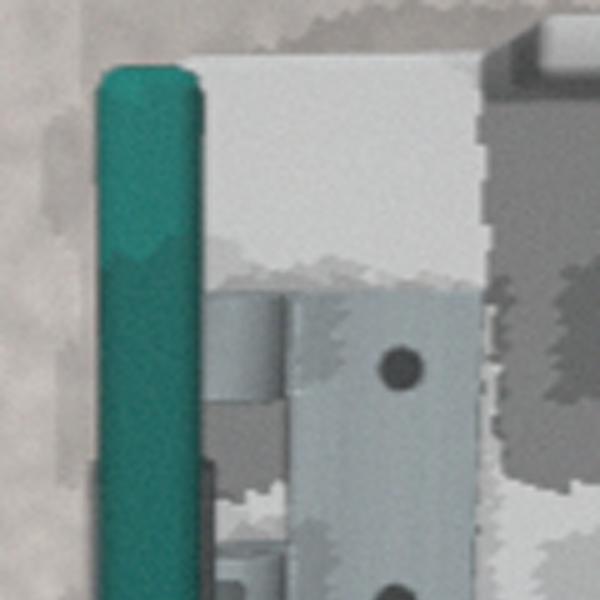

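Request:
{"fn": "apply_moves", "kwargs": {"steps": [{"x": 4, "y": 1, "z": -4, "spin": 0.01}, {"x": 3, "y": 1, "z": -8, "spin": 0}, {"x": 0, "y": 0, "z": -10, "spin": 0}, {"x": 0, "y": 0, "z": -8, "spin": 0}, {"x": 0, "y": 0, "z": -5, "spin": 0}, {"x": 0, "y": 0, "z": 0, "spin": 0}, {"x": 0, "y": 0, "z": 0, "spin": 0}]}}

```text
time_s: 21.55
position: [0.4628, 0.1598, 0.1218]
tcp_rot: [[0.956, -0.044, -0.29], [0.29, -0.005, 0.957], [-0.044, -0.999, 0.008]]
force: [-0.3, -0.5, -1.1]
opening: 0.089
```

```bash
python3 - <<'E'
from h import *
from rig import read_state
snap("wrist","w13",(290,110,120,120),5); snap("scene","s13",(340,160,120,100),6)
st=read_state(); p=np.array(st["position"]);R=np.array(st["tcp_rot"]); print(p,R.round(3),"pred flap axis",p+R@[0,.0667,.0015])
E
```

```text
[0.46298406 0.15984364 0.12216617] [[ 0.956 -0.043 -0.29 ]
 [ 0.29  -0.005  0.957]
 [-0.043 -0.999  0.008]] pred flap axis [0.45964956 0.16094583 0.0555418 ]
```

View pics/s13.png

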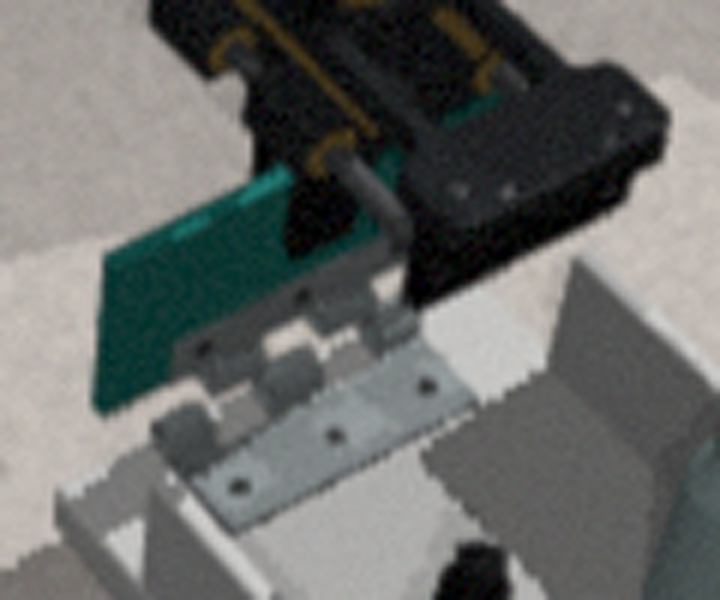

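View pics/w13.png

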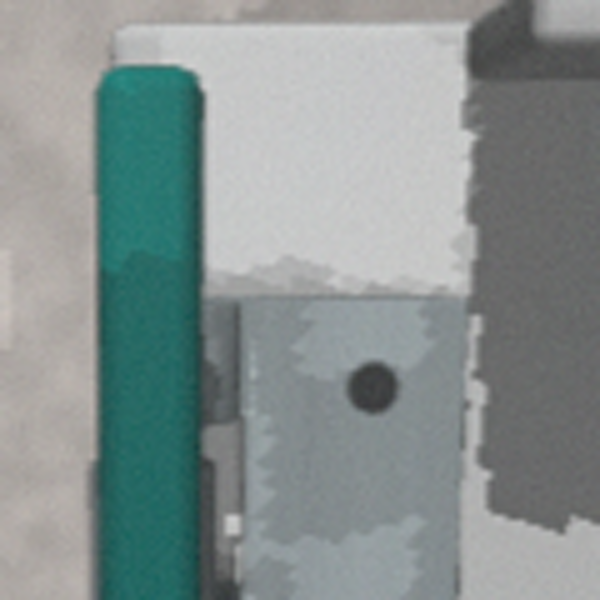

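```bash
python3 - <<'E'
from h import *
s=P("scene"); c=lambda x,y:((x+.5)/6-.5+340,(y+.5)/6-.5+160)
F=[ray(s,c(*u),.0555) for u in [(235,372),(340,309)]]; Tn=[ray(s,c(*u),.038) for u in [(185,438),(290,377),(395,320)]]
print(np.round(F,4),np.mean(F,0)); print(np.round(Tn,4),np.mean(Tn,0))
d=np.mean(Tn,0)-np.mean(F,0); print("along tray x,y", d@[.956,.292,0],d@[-.292,.956,0])
im=cv2.imread("pics/s13_full.png");cv2.imwrite("pics/s13z.png",cv2.resize(im[195:245,360:415],None,fx=12,fy=12,interpolation=cv2.INTER_CUBIC))
E
```

```text
[[0.4688 0.1418 0.0555]
 [0.4531 0.1834 0.0555]] [0.46097513 0.162612   0.0555    ]
[[0.4771 0.1234 0.038 ]
 [0.4624 0.1645 0.038 ]
 [0.4489 0.2064 0.038 ]] [0.46277166 0.16478025 0.038     ]
along tray x,y 0.002350619650958239 0.0015482655090377682
```

View pics/s13z.png

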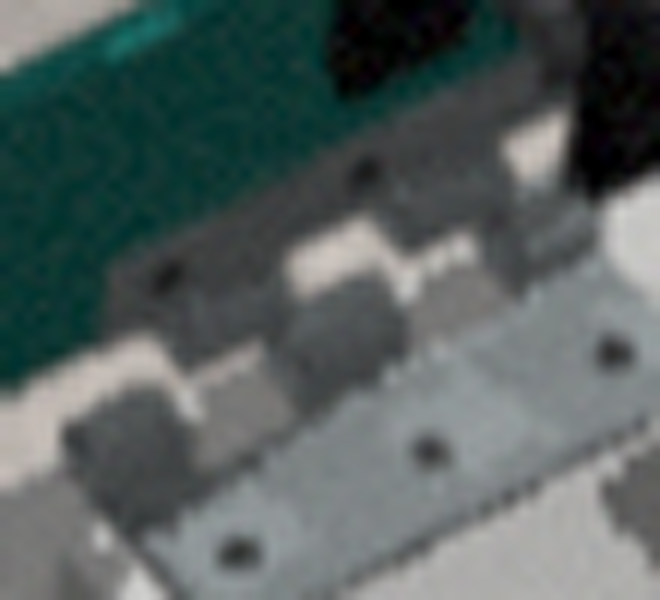

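Request:
{"fn": "apply_moves", "kwargs": {"steps": [{"x": 1, "y": 2, "z": 0, "spin": 0}, {"x": 0, "y": 0, "z": -4, "spin": 0}, {"x": 0, "y": 0, "z": -4, "spin": 0}, {"x": 0, "y": 0, "z": -2, "spin": 0}, {"x": 0, "y": 0, "z": 0, "spin": 0}]}}

```text
time_s: 22.15
position: [0.4648, 0.1622, 0.1122]
tcp_rot: [[0.956, -0.041, -0.29], [0.291, -0.005, 0.957], [-0.041, -0.999, 0.007]]
force: [-0.2, -0.3, -0.9]
opening: 0.094
```

```bash
python3 - <<'E'
from h import *
from rig import read_state
snap("scene","s14",(355,185,65,60),10)
st=read_state(); p=np.array(st["position"]);R=np.array(st["tcp_rot"]); print(p,R.round(3),"pred flap axis",p+R@[0,.0667,.0015],st["force"])
E
```

```text
[0.46477443 0.16224702 0.11232321] [[ 0.956 -0.041 -0.29 ]
 [ 0.29  -0.005  0.957]
 [-0.041 -0.999  0.007]] pred flap axis [0.46160473 0.1633709  0.04569116] [-0.2062256   0.26755058 -1.02761708]
```

View pics/s14.png

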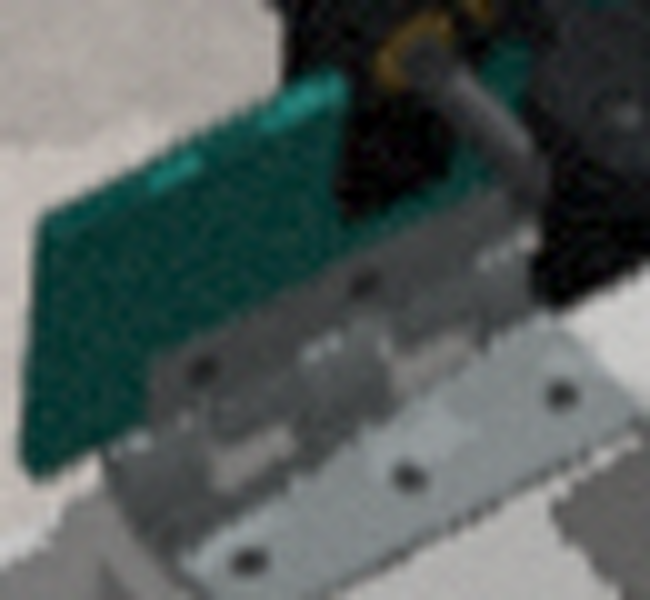

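Request:
{"fn": "apply_moves", "kwargs": {"steps": [{"x": 0, "y": 0, "z": -3, "spin": 0}, {"x": 0, "y": 0, "z": -3, "spin": 0}, {"x": 0, "y": 0, "z": -2, "spin": 0}, {"x": 0, "y": 0, "z": 0, "spin": 0}]}}

```text
time_s: 22.6
position: [0.4649, 0.1622, 0.1037]
tcp_rot: [[0.956, -0.041, -0.29], [0.29, -0.005, 0.957], [-0.04, -0.999, 0.007]]
force: [0.4, 0.2, -1.4]
opening: 0.089
```

Request:
{"fn": "apply_moves", "kwargs": {"steps": [{"x": 0, "y": 0, "z": -2, "spin": 0}, {"x": 0, "y": 0, "z": -1, "spin": 0}]}}

```text
time_s: 22.8
position: [0.4654, 0.1627, 0.1029]
tcp_rot: [[0.956, -0.04, -0.29], [0.29, -0.004, 0.957], [-0.039, -0.999, 0.008]]
force: [-1.3, -0.7, 9.2]
opening: 0.087
```

```bash
python3 - <<'E'
from h import *
from rig import read_state
snap("scene","s15",(355,185,65,60),10);snap("wrist","w15",(290,90,120,120),5)
st=read_state(); p=np.array(st["position"]);R=np.array(st["tcp_rot"]); print("pred flap axis",p+R@[0,.0667,.0015],st["force"])
E
python3 meas.py
```

```text
pred flap axis [0.46225957 0.16381032 0.03628937] [-1.61855112  0.08969064  9.28926358]
end row 123 [(np.int64(123), np.int64(315), np.int64(325)), (np.int64(127), np.int64(311), np.int64(329)), (np.int64(131), np.int64(311), np.int64(329)), (200, np.int64(311), np.int64(329)), (250, np.int64(311), np.int64(329))]
end in tool [-0.0011 -0.0187  0.0763] centre z_tool 0.0013
flap yaw 16.88306182244837 tool yaw 16.872368154264954 tool x of line [np.float64(-0.0011), np.float64(-0.0011)]
```

View pics/s15.png

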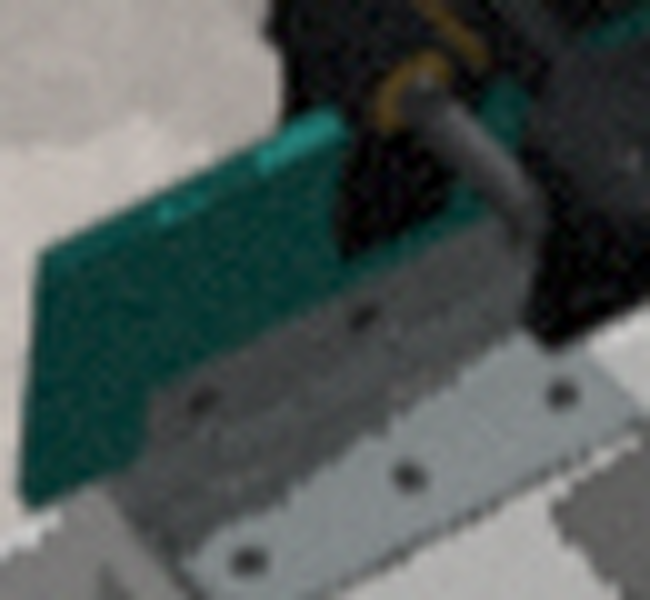

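View pics/w15.png

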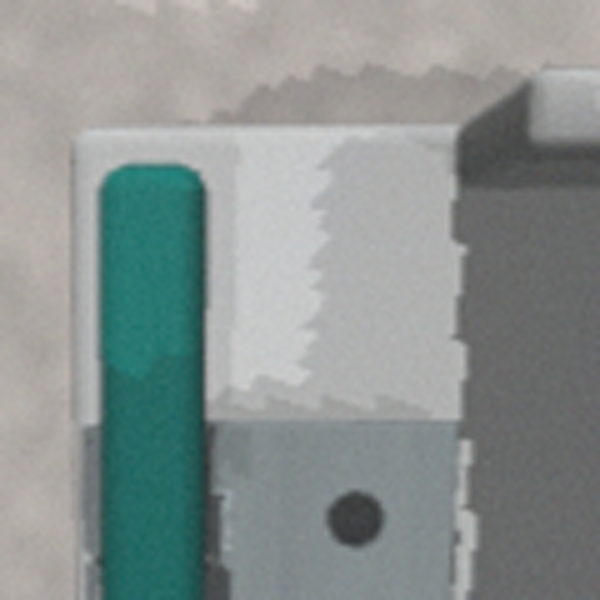

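```bash
python3 - <<'E'
from h import *
from rig import read_state
w=P("wrist"); st=read_state(); p=np.array(st["position"]);R=np.array(st["tcp_rot"])
yaw=np.radians(16.9); ux=np.array([np.cos(yaw),np.sin(yaw),0]);uy=np.array([-ux[1],ux[0],0])
ax=p+R@[0,.0667,.0013]
c=ray(w,(75/5-.4+290,129/5-.4+90),.03); e=ray(w,(152/5-.4+290,165/5-.4+90),p[2]+.0193)
hole=ray(w,(355/5-.4+290,518/5-.4+90),.033)
print("end - corner along y (expect -11):",(e-c)@uy,"top edge x-corner (10 minus tilt ~+.086*.04):",(e-c)@ux, "hole x rel flap axis",(hole-ax)@ux,(hole-ax)@uy, "hole-corner",(hole-c)@ux,(hole-c)@uy)
E
```

```text
end - corner along y (expect -11): -0.010327871600186103 top edge x-corner (10 minus tilt ~+.086*.04): 0.012985879107335164 hole x rel flap axis 0.024660977367251178 0.03757345358716882 hole-corner 0.03539749381488083 -0.04727778231257323
```

Request:
{"fn": "apply_moves", "kwargs": {"steps": [{"x": 1, "y": 0, "z": 0, "spin": 0}, {"x": 1, "y": 0, "z": 0, "spin": 0}]}}

```text
time_s: 23.15
position: [0.4673, 0.1626, 0.1037]
tcp_rot: [[0.956, -0.039, -0.29], [0.29, -0.004, 0.957], [-0.038, -0.999, 0.007]]
force: [-0.4, 0.3, -1.3]
opening: 0.088
```

Request:
{"fn": "apply_moves", "kwargs": {"steps": [{"x": 1, "y": 0, "z": 0, "spin": 0}, {"x": 1, "y": 0, "z": 0, "spin": 0}]}}

```text
time_s: 23.35
position: [0.468, 0.1627, 0.1034]
tcp_rot: [[0.956, -0.042, -0.29], [0.29, -0.004, 0.957], [-0.042, -0.999, 0.008]]
force: [-2.0, 0.2, 3.8]
opening: 0.088
```

Request:
{"fn": "apply_moves", "kwargs": {"steps": [{"x": 1, "y": 0, "z": 0, "spin": 0}, {"x": 1, "y": 0, "z": 0, "spin": 0}]}}

```text
time_s: 23.55
position: [0.4684, 0.1627, 0.1034]
tcp_rot: [[0.956, -0.046, -0.289], [0.29, -0.004, 0.957], [-0.046, -0.999, 0.01]]
force: [-2.1, 0.8, 4.4]
opening: 0.091
```

Request:
{"fn": "apply_moves", "kwargs": {"steps": [{"x": -1, "y": 0, "z": 0, "spin": 0}, {"x": -1, "y": -0.5, "z": 0, "spin": 0}, {"x": 0, "y": 0, "z": 0, "spin": 0}]}}

```text
time_s: 23.85
position: [0.4677, 0.1623, 0.1033]
tcp_rot: [[0.956, -0.043, -0.29], [0.29, -0.004, 0.957], [-0.042, -0.999, 0.009]]
force: [-1.3, 1.3, 1.7]
opening: 0.088
```

Request:
{"fn": "apply_moves", "kwargs": {"steps": [{"x": -1, "y": -0.3, "z": 0, "spin": 0}, {"x": -0.7, "y": 0, "z": -0.3, "spin": 0}, {"x": 0, "y": 0, "z": 0, "spin": 0}]}}

```text
time_s: 24.15
position: [0.4674, 0.1622, 0.1032]
tcp_rot: [[0.956, -0.04, -0.289], [0.29, -0.003, 0.957], [-0.039, -0.999, 0.009]]
force: [-0.9, 0.4, 1.4]
opening: 0.089
```

```bash
python3 - <<'E'
from h import *
from rig import read_state
snap("wrist","w16",(290,90,120,120),5);snap("scene","s16",(355,185,65,60),10);snap("scene","s16b")
st=read_state(); p=np.array(st["position"]);R=np.array(st["tcp_rot"]); print(p,R[:,1].round(4),"pred flap axis",p+R@[0,.0667,.0013],st["force"])
E
python3 meas.py
```

```text
[0.4673813  0.16222536 0.10322084] [-0.0399 -0.0031 -0.9992] pred flap axis [0.4643413  0.16326268 0.03658554] [0.25289755 0.69037328 2.25939272]
end row 123 [(np.int64(123), np.int64(316), np.int64(325)), (np.int64(127), np.int64(311), np.int64(329)), (np.int64(131), np.int64(310), np.int64(329)), (200, np.int64(311), np.int64(329)), (250, np.int64(311), np.int64(329))]
end in tool [-0.0012 -0.0186  0.0764] centre z_tool 0.0014
flap yaw 17.069616507920248 tool yaw 16.8411272696366 tool x of line [np.float64(-0.0013), np.float64(-0.0011)]
```

View pics/w16.png

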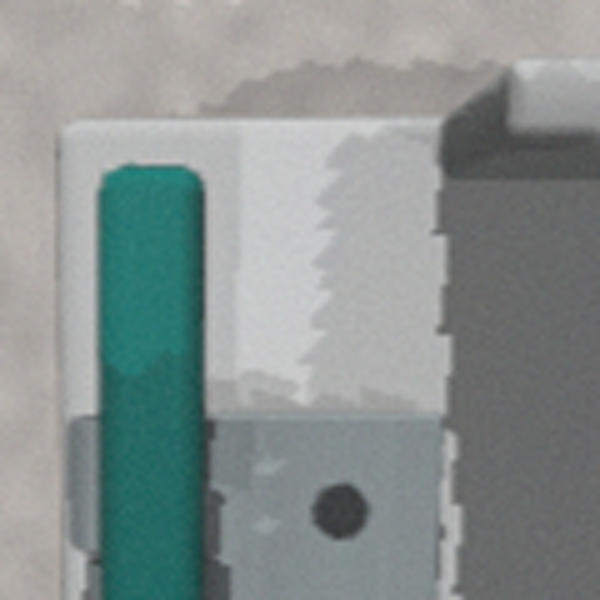

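View pics/s16b_full.png

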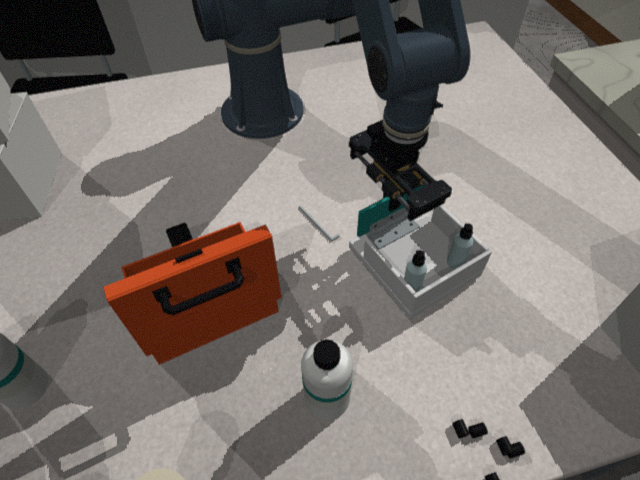

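```bash
cat > chk.py <<'E'
from h import *
from rig import read_state
import sys
cx,cy,hx,hy,ey=map(float,sys.argv[1:])
w=P("wrist"); st=read_state(); p=np.array(st["position"]);R=np.array(st["tcp_rot"])
yaw=np.radians(16.9); ux=np.array([np.cos(yaw),np.sin(yaw),0]);uy=np.array([-ux[1],ux[0],0])
c=ray(w,(cx/5-.4+290,cy/5-.4+90),.03); e=ray(w,(152/5-.4+290,ey/5-.4+90),p[2]+.0193)
hole=ray(w,(hx/5-.4+290,hy/5-.4+90),.033); y=R[:,1]
drop=y*(.0860)  # top edge -> axis
a=e+drop
print("x err corner",(a-c)@ux*1e3-10,"hole-based",(a-hole)@ux*1e3+25.4,"y err",(a-c)@uy*1e3+11)
E
python3 chk.py 62 121 340 510 165; echo; for f in s13 s16; do :; done
```

```text
x err corner 1.2569356486754444 hole-based 1.5716039088907543 y err 0.3549092441326245
```

Request:
{"fn": "apply_moves", "kwargs": {"steps": [{"x": -1.5, "y": -0.5, "z": 0.5, "spin": 0}, {"x": -0.5, "y": 0, "z": 0, "spin": 0}, {"x": 0, "y": 0, "z": -1, "spin": 0}, {"x": 0, "y": 0, "z": -0.5, "spin": 0}, {"x": 0, "y": 0, "z": 0, "spin": 0}]}}

```text
time_s: 24.85
position: [0.4657, 0.1616, 0.1033]
tcp_rot: [[0.956, -0.039, -0.29], [0.29, -0.003, 0.957], [-0.038, -0.999, 0.008]]
force: [-0.6, -0.7, -0.8]
opening: 0.087
```

```bash
python3 - <<'E'
from h import *
from rig import read_state
snap("wrist","w17",(290,90,120,120),5);snap("scene","s17",(355,185,65,60),10)
st=read_state(); p=np.array(st["position"]);R=np.array(st["tcp_rot"]); print(p,R[:,1].round(4),"pred flap axis",p+R@[0,.0667,.0013],st["force"],st["opening"])
E
```

```text
[0.46567748 0.16163522 0.10315331] [-0.0388 -0.0031 -0.9992] pred flap axis [0.46271233 0.16267015 0.03651461] [-0.77985931 -0.21934437  2.86741266] 0.08821452021766324
```

View pics/w17.png

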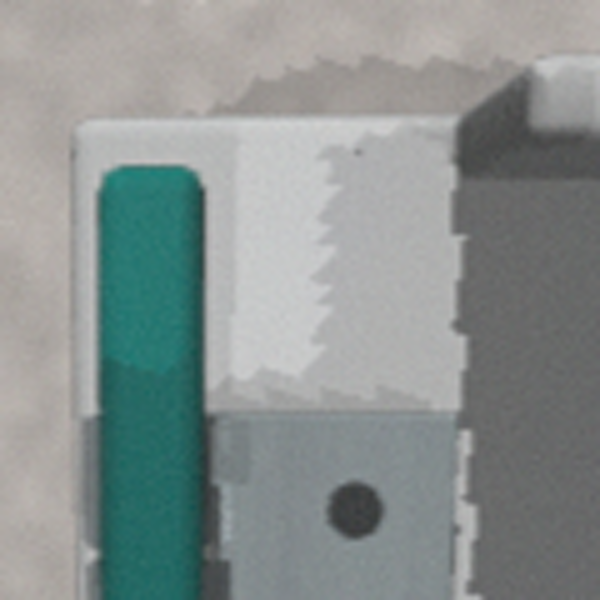

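View pics/s17.png

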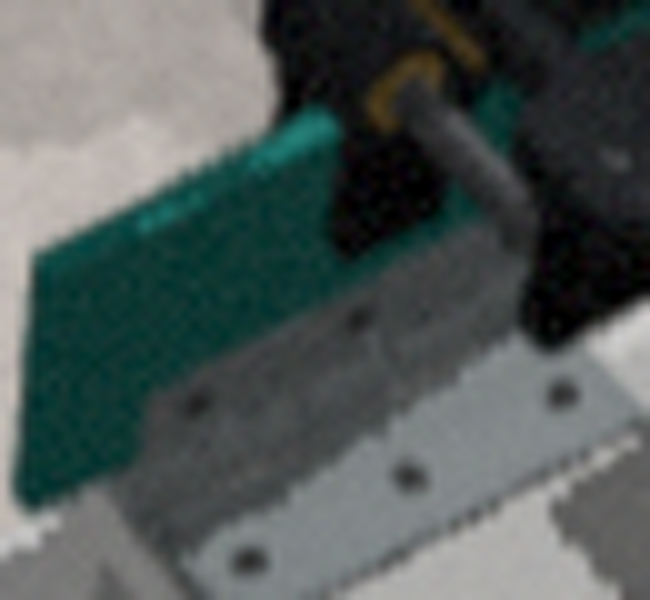

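```bash
python3 chk.py 75 120 355 510 165; python3 meas.py; python3 - <<'E'
from rig import read_state
import time
s=read_state();print(s["force"],s["qvel"],s["position"])
E
```

```text
x err corner -0.35911157950968153 hole-based -0.3246664421164276 y err 0.25726030538767297
end row 123 [(np.int64(123), np.int64(315), np.int64(325)), (np.int64(127), np.int64(311), np.int64(329)), (np.int64(131), np.int64(310), np.int64(329)), (200, np.int64(311), np.int64(329)), (250, np.int64(311), np.int64(329))]
end in tool [-0.0012 -0.0186  0.0764] centre z_tool 0.0014
flap yaw 17.0686383834394 tool yaw 16.841323149050268 tool x of line [np.float64(-0.0013), np.float64(-0.0011)]
[-0.49532498 -0.25288557  3.01322226] [ 0.0455193   0.05552025 -0.09929509  0.06145166  0.0227332   0.02916333] [0.46570729 0.16164968 0.10314416]
```

```bash
python3 - <<'E'
from rig import job
print(job.hand_in())
E
```

```text
the job is handed in; nothing more can be done
None
```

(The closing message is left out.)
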